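Stage jaw blanks against the flip stop

ROBOT

A 6-joint arm with a two-finger parallel gripper is mounted at the origin on a cart in front of the work surface, level with it; the furniture and walls round the work are solid. World frame = base frame: x ahead of the robot, y to its left, z up, the work surface at z = 0. Lengths are in m, angles in rad, forces in N, time in s.
With the tool pointing down it reaches from about 0.3 to 0.775 m from the base axis. Payload 14.6 kg.
Tool frame: the origin (TCP) lies at the very end of the fingers, on their centre line; the grasp point (between the pads) lies 19 mm behind it; z points along the fingers, y is the line along which they close (so a half turn about z gives the same grasp; the last joint's range is limited). The gripper opens to 94 mm and grips with 3 to 60 N. Pads are 16 mm wide; open, the fingers measure 119 mm over their backs; the gripper's body (75 mm by 177 mm) begins 78 mm behind the grasp point.
Start: joints at [-1.345, 0.3, 1.521, -0, 1.321, -0.067], TCP at [0.159, -0.527, 0.205] pointing down, gripper open.
Joint ranges: [-3.03, 3.03], [-0.79, 2.21], [0.23, 2.52], [-1.04, 4.18], [0, 3.07], [-2.55, 2.55]. Speed limits (rad/s): [2.22, 2.22, 2.57, 3.14, 3.14, 3.14].

INTERFACE

Orientations are given as [roll, pitch, yaw] about the fixed x, y, z axes, in that order (R = Rz(yaw) Ry(pitch) Rx(roll)).
In Python, from station import * gives the robot as it stands.
- The arm moves only by the tool jog_arm, never from a script. Its argument "rows" is a list of rows, each a list of 3 entries, a list of its own where there are three numbers: the shift along the tool's x, y, z in m, then the turn about the tool's z in degrees, then the finger opening in m, from 0 to 0.094. A call has 1 to 12 rows; each row shifts and turns the commanded pose from where the row before left it, along the tool's axes as they then stand; what a row does not reach is not made up. A row lasts 1/12 s, in which the tool goes at most 41.7 mm and 7.16 degrees, less where a joint would pass 70% of its speed; a pose out of reach is approached as far as the arm can. A call is refused whole if a number of a shift passes 0.0417 or a number of a turn 7.16, either way. A call with a gripper value outside its range is refused whole. The fingers move at their own pace and stop on an object; "squeeze" is the grip in N (left out, the last holds). Time passes only in rows, so rows that do not move let the fingers close. It gives the time, the measured TCP pose, the force, the opening and the grip force at its end, in the units of the state.
- get_obs(): the state, without advancing time (a new reading comes with each control period).
- camera(name): name is "scene" or "top"; returns a dict with "image" (400x640x3 uint8, red, green, blue), "range_z" (400x640 float32, m along the optical axis (not along the pixel's ray), 0 where there is no reading), "K" (3x3 intrinsics, pixels), "world_from_camera" (4x4, takes a point from camera to world coordinates). Camera axes: x right, y up, looking along -z (the intrinsics and any distortion apply to the point x, -y, -z); pixel columns grow to the right and rows downward; lengths in m; the calibration is good to about 2 mm. A picture is of the moment at which its call begins.
- hand_in(): hands the job in; it is judged then, once.
Trained networks look in a picture, given as the dict that the camera call returned (one of the last four; its "shot" number tells which), for a name from the list of things; names that differ only in an ending like _2 or _b are one class to them, and where a whole thing is asked for, a point or a joint stands for the part that bears it (a point fixed in the world has none). Each returns a list of dicts, best first, with "p" (0 to 1); they miss things now and then, are a little off and sometimes report something else, mostly with a low value. They report only what shows in the picture. A call takes as long as a camera call. They do not tell look-alikes from the thing itself.
- search_frame(label, picture): "at" ([column, row] as shares, 0 to 1, of the picture: columns of its width, rows of its height, amid what is visible of it).
- spot_point(label, picture): "at" ([column, row] as shares, 0 to 1, of the picture: columns of its width, rows of its height: a listed point, or the origin of a listed thing).
The state is a dict: "time_s": time; "qpos": joint angles; "joint_vel": joint speeds; "tau": joint torques, N m; "ee_pos": TCP position; "eef_rot": TCP orientation; "force": force on the tool from outside, world axes, zero at the start; "moment": the same for the moment, N m; "grip_width": finger opening in m; "grip_force": force on a finger pad.
Only numpy, scipy, OpenCV 4.12 (cv2) and the standard library are available. Lean on these libraries where they do the work, as an engineer would, in place of code of your own. Each camera call takes 0.05 s, during which the arm holds its last target. There are 200 camera calls.

TASK

Flip the stop flag on the fence fully down, then line up all the aluminium jaw blanks in one closed row against it: side by side, flat on the bench, each with one short end flush against the fence, the first with its long side against the flag and every next one pressed against the one before. Then slide the dark keeper block along the bench, without lifting it, until it too is flush against the fence and snug behind the last blank. Leave the flag down and the other tools, rings and scrap where they are.

Things in the scene. Friction and masses are not known exactly. Their poses are not given: they have to be found in the camera images.
- fence: low fixed aluminium fence, placed anew each time. Origin on the bench at the corner of its front face and the lowered flag's stop face; x points away from the robot, square to the fence; y along it to the left. Front face x = 0, from y = 0 to -300 mm; 28 mm thick, 24 mm high, with a 6 mm high flange to x = 51 mm. Stock lies on the bare bench at x < 0, y < 0
- hinge (a point): point on the flag's hinge axis, at x = 14, y = 6, z = 30 mm in the fence's frame; the axis runs along the fence's y. A fixed cheek beside it (fence frame x -2 to 38 mm, y 14 to 22 mm, 44 mm high) carries the pin
- flip_stop (a joint): angle of the steel flag, rad: 0 = fully down across the path, on its stop; 1.57 upright; 2.0 leaning back. Starts raised at 1.4 to 1.85; a stiff hinge (0.12 N m friction) keeps it where left. Flat bar 12 mm thick (fence y = 0 to 12 mm at any angle), 22 mm wide, reaching 86 mm from the axis; down it spans fence x = -72 to 16 mm, z = 10 to 32 mm. Pushing along y does not turn it
- flip_tip (a point): point on the flag's middle plane near its free end, 76 mm from the hinge axis along the bar (and 9 mm below the axis when down)
- blank_1: loose machined aluminium jaw blank, one of two to four alike (the others are absent): flat bar 70 mm (its x) by 28 mm (its y) by 20 mm high, 0.11 kg, two countersunk holes in the top; lies flat on the bench in front of the fence; origin at the centre of its underside. In the row its 70 mm length stands square to the fence, either end foremost
- blank_2: loose machined aluminium jaw blank, one of two to four alike (the others are absent): flat bar 70 mm (its x) by 28 mm (its y) by 20 mm high, 0.11 kg, two countersunk holes in the top; lies flat on the bench in front of the fence; origin at the centre of its underside. In the row its 70 mm length stands square to the fence, either end foremost
- blank_3: loose machined aluminium jaw blank, one of two to four alike (the others are absent): flat bar 70 mm (its x) by 28 mm (its y) by 20 mm high, 0.11 kg, two countersunk holes in the top; lies flat on the bench in front of the fence; origin at the centre of its underside. In the row its 70 mm length stands square to the fence, either end foremost
- blank_4: loose machined aluminium jaw blank, one of two to four alike (the others are absent): flat bar 70 mm (its x) by 28 mm (its y) by 20 mm high, 0.11 kg, two countersunk holes in the top; lies flat on the bench in front of the fence; origin at the centre of its underside. In the row its 70 mm length stands square to the fence, either end foremost
- keeper: loose dark steel keeper block, 70 mm (its x) by 50 mm (its y) by 30 mm high, about 0.6 kg, with a black round knob (26 mm across, from 36 to 56 mm above the bench) in the middle of its top, by which it can be held and slid. Origin at the centre of its underside. When home its 70 mm length stands square to the fence. Starts on the right in front of the fence
- ring_1: bystander: loose grey ring 58 mm across, 14 mm high, at the back of the bench; leave alone
- ring_2: bystander: loose pale ring 48 mm across, 18 mm high, at the back; leave alone
- offcut_2: bystander: white broken-off stub 48 mm long, 17 mm wide, 12 mm high, on the bench at the right; leave alone
- core_pin: bystander: ground steel pin 75 mm long, 15 mm thick, lying on the left beyond the clamp fixture; leave alone
- scraper_2: bystander: hand scraper 144 mm long, 17 mm thick, at the front edge, right; leave alone
- pen_2: bystander: pen 138 mm long, 12 mm thick, at the front edge, left; leave alone
Mind the look-alikes: they are no part of the job. Leave any blue look-alike of the blank_4 alone.

How it is judged:
On the way, in this order (a step that is already met when the one before it is completed fails the run):
1. the flag is flipped fully down across the path (value of joint flip_stop below 0.06 rad), for 0.2 s.
2. all the blanks that are there stand in one closed row against the lowered flag and the fence (value of joint flip_stop below 0.06 rad and x of blank_1 in the frame of fence between -0.038 and -0.033 m and angle between the x axis of each of blank_1, blank_2, blank_3, blank_4 and the x axis of fence, either way round below 0.06 rad and height (world z) of each of blank_1, blank_2, blank_3, blank_4 below 0.004 m and angle between each of blank_1, blank_2, blank_3, blank_4's own z axis and vertical below 0.06 rad and (y of blank_1 in the frame of fence between -0.0165 and -0.0115 m or (y of blank_1 in the frame of fence between -0.0455 and -0.0395 m and (y of blank_2 in the frame of fence between -0.0165 and -0.0115 m or y of blank_3 in the frame of fence between -0.0165 and -0.0115 m or y of blank_4 in the frame of fence between -0.0165 and -0.0115 m)) or (y of blank_1 in the frame of fence between -0.0745 and -0.0675 m and (y of blank_2 in the frame of fence between -0.0455 and -0.0395 m or y of blank_3 in the frame of fence between -0.0455 and -0.0395 m or y of blank_4 in the frame of fence between -0.0455 and -0.0395 m)) or (y of blank_1 in the frame of fence between -0.1035 and -0.0955 m and (y of blank_2 in the frame of fence between -0.0745 and -0.0675 m or y of blank_3 in the frame of fence between -0.0745 and -0.0675 m or y of blank_4 in the frame of fence between -0.0745 and -0.0675 m))) and x of blank_2 in the frame of fence between -0.038 and -0.033 m and (y of blank_2 in the frame of fence between -0.0165 and -0.0115 m or (y of blank_2 in the frame of fence between -0.0455 and -0.0395 m and (y of blank_1 in the frame of fence between -0.0165 and -0.0115 m or y of blank_3 in the frame of fence between -0.0165 and -0.0115 m or y of blank_4 in the frame of fence between -0.0165 and -0.0115 m)) or (y of blank_2 in the frame of fence between -0.0745 and -0.0675 m and (y of blank_1 in the frame of fence between -0.0455 and -0.0395 m or y of blank_3 in the frame of fence between -0.0455 and -0.0395 m or y of blank_4 in the frame of fence between -0.0455 and -0.0395 m)) or (y of blank_2 in the frame of fence between -0.1035 and -0.0955 m and (y of blank_1 in the frame of fence between -0.0745 and -0.0675 m or y of blank_3 in the frame of fence between -0.0745 and -0.0675 m or y of blank_4 in the frame of fence between -0.0745 and -0.0675 m))) and x of blank_3 in the frame of fence between -0.038 and -0.033 m and (y of blank_3 in the frame of fence between -0.0165 and -0.0115 m or (y of blank_3 in the frame of fence between -0.0455 and -0.0395 m and (y of blank_1 in the frame of fence between -0.0165 and -0.0115 m or y of blank_2 in the frame of fence between -0.0165 and -0.0115 m or y of blank_4 in the frame of fence between -0.0165 and -0.0115 m)) or (y of blank_3 in the frame of fence between -0.0745 and -0.0675 m and (y of blank_1 in the frame of fence between -0.0455 and -0.0395 m or y of blank_2 in the frame of fence between -0.0455 and -0.0395 m or y of blank_4 in the frame of fence between -0.0455 and -0.0395 m)) or (y of blank_3 in the frame of fence between -0.1035 and -0.0955 m and (y of blank_1 in the frame of fence between -0.0745 and -0.0675 m or y of blank_2 in the frame of fence between -0.0745 and -0.0675 m or y of blank_4 in the frame of fence between -0.0745 and -0.0675 m))) and x of blank_4 in the frame of fence between -0.038 and -0.033 m and (y of blank_4 in the frame of fence between -0.0165 and -0.0115 m or (y of blank_4 in the frame of fence between -0.0455 and -0.0395 m and (y of blank_1 in the frame of fence between -0.0165 and -0.0115 m or y of blank_2 in the frame of fence between -0.0165 and -0.0115 m or y of blank_3 in the frame of fence between -0.0165 and -0.0115 m)) or (y of blank_4 in the frame of fence between -0.0745 and -0.0675 m and (y of blank_1 in the frame of fence between -0.0455 and -0.0395 m or y of blank_2 in the frame of fence between -0.0455 and -0.0395 m or y of blank_3 in the frame of fence between -0.0455 and -0.0395 m)) or (y of blank_4 in the frame of fence between -0.1035 and -0.0955 m and (y of blank_1 in the frame of fence between -0.0745 and -0.0675 m or y of blank_2 in the frame of fence between -0.0745 and -0.0675 m or y of blank_3 in the frame of fence between -0.0745 and -0.0675 m)))), for 0.2 s.
At the end, for the whole second after the job is handed in: Flag down (0.06 rad); each blank flat, an end within 3 mm of the fence and square to it (0.06 rad), in consecutive 28 mm places from the flag on (2.5 mm, plus 1 mm for each blank ahead); the keeper likewise at the fence and within 3.5 mm (plus that slack) of the last blank; all at rest (all of step 2 and x of keeper in the frame of fence between -0.038 and -0.033 m and angle between the x axis of keeper and the x axis of fence, either way round below 0.06 rad and height (world z) of keeper below 0.004 m and angle between keeper's own z axis and vertical below 0.06 rad and ((y of keeper in the frame of fence between -0.0865 and -0.078 m and (y of blank_1 in the frame of fence between -0.0455 and -0.0395 m or y of blank_2 in the frame of fence between -0.0455 and -0.0395 m or y of blank_3 in the frame of fence between -0.0455 and -0.0395 m or y of blank_4 in the frame of fence between -0.0455 and -0.0395 m)) or (y of keeper in the frame of fence between -0.1155 and -0.106 m and (y of blank_1 in the frame of fence between -0.0745 and -0.0675 m or y of blank_2 in the frame of fence between -0.0745 and -0.0675 m or y of blank_3 in the frame of fence between -0.0745 and -0.0675 m or y of blank_4 in the frame of fence between -0.0745 and -0.0675 m)) or (y of keeper in the frame of fence between -0.1445 and -0.134 m and (y of blank_1 in the frame of fence between -0.1035 and -0.0955 m or y of blank_2 in the frame of fence between -0.1035 and -0.0955 m or y of blank_3 in the frame of fence between -0.1035 and -0.0955 m or y of blank_4 in the frame of fence between -0.1035 and -0.0955 m))) and linear speed of each of blank_1, blank_2, blank_3, blank_4, keeper below 0.02 m/s); the robot touches nothing.
It fails at once if a bystander (ring, offcut, pin, scraper, pen) is displaced by more than 40 mm (distance of any of ring_1, ring_2, offcut_2, core_pin, scraper_2, pen_2 from where it was at the start of the episode above 0.04 m).
It fails at once if the keeper block is lifted more than 20 mm off the bench (height (world z) of keeper above 0.02 m).
Of blank_1, blank_2, blank_3, blank_4 only 2 to 4 are there at a start; the rules pass over those that are not, and their reading is None.
At some moment in a run one of blank_1, blank_2, blank_3, blank_4, keeper may be knocked a few centimetres aside while the robot is not near it.
Once in a run the grip may slacken for a moment while it holds something.
It also fails if it takes over 210 s, if anything falls off the work surface, if the arm or the gripper's body presses on something with over 40 N, if the wrist force passes 120 N, or if a joint passes its speed limit or range.

## Working session

There is one attempt and no reset: what is moved stays moved. The work goes in short steps, Python scripts to look and compute and a tool call to move; the robot and the scene stay as the last step left them, time stands still between calls to the robot, and variables do not carry over. Pictures are saved under pics/ and viewed, at most 14 in all, crops included, and the job is handed in when it is done.

Besides the shell and the picture viewer there is one more tool, called after "Call:" as name([rows], argument=value, ...), one row to a line, values as JSON. jog_arm: Moves the arm, as the interface text tells. Its arguments: {"type":"object","properties":{"rows":{"type":"array","items":{"type":"array"}},"squeeze":{"type":"number"}},"required":["rows"]}

```bash
ls; mkdir -p pics; cat > h.py <<'E'
from station import *
import numpy as np, cv2
def world(c, u, v, z=None):
    """pixel -> world; z None: use range, else intersect plane z"""
    K=c["K"];T=np.array(c["world_from_camera"])
    d=np.array([(u-K[0][2])/K[0][0],-(v-K[1][2])/K[1][1],-1.0])
    if z is None:
        s=c["range_z"][int(round(v)),int(round(u))]
    else:
        s=(z-T[2,3])/(T[:3,:3]@d)[2]
    return T[:3,:3]@(d*s)+T[:3,3]
def cloud(c):
    K=c["K"];T=np.array(c["world_from_camera"]);r=c["range_z"]
    v,u=np.mgrid[0:r.shape[0],0:r.shape[1]]
    p=np.stack([(u-K[0][2])/K[0][0]*r,-(v-K[1][2])/K[1][1]*r,-r],-1)
    P=p@T[:3,:3].T+T[:3,3]; P[r==0]=np.nan
    return P
def save(c,n): cv2.imwrite(f"pics/{n}.png",cv2.cvtColor(c["image"],cv2.COLOR_RGB2BGR))
E
python3 - <<'E'
from h import *
for n in ("top","scene"):
    c=camera(n); save(c,n+"0")
    print(n,{k:(v if k in("shot",) else None) for k,v in c.items()},np.round(c["K"],1).tolist(),np.round(c["world_from_camera"],3).tolist())
    for l in ("fence","hinge","flip_tip","flip_stop","blank_1","keeper"):
        for d in spot_point(l,c) if l!="flip_stop" else search_frame(l,c):
            u,v=d["at"][0]*640,d["at"][1]*400
            print(l,round(d["p"],2),round(u),round(v),np.round(world(c,min(u,639),min(v,399)),3))
o=get_obs();print(o["time_s"],o["ee_pos"],o["eef_rot"],o["force"])
E
```

```text
pics
top {'image': None, 'range_z': None, 'K': None, 'world_from_camera': None, 'shot': 1} [[432.1, 0.0, 318.4], [0.0, 432.1, 199.2], [0.0, 0.0, 1.0]] [[0.019, 0.997, -0.078, 0.464], [-1.0, 0.019, 0.002, -0.051], [0.004, 0.078, 0.997, 1.423], [0.0, 0.0, 0.0, 1.0]]
fence 0.87 284 193 [0.594 0.062 0.003]
fence 0.71 365 279 [ 0.318 -0.211  0.002]
hinge 0.57 281 185 [0.619 0.07  0.033]
hinge 0.29 307 250 [ 0.411 -0.021  0.024]
flip_tip 0.42 276 185 [0.609 0.077 0.114]
flip_stop 0.4 278 183 [0.624 0.079 0.036]
blank_1 0.71 305 249 [ 0.414 -0.014  0.018]
blank_1 0.65 344 133 [ 0.794 -0.133  0.021]
blank_1 0.57 241 254 [0.391 0.192 0.019]
blank_1 0.56 338 254 [ 0.398 -0.12   0.02 ]
keeper 0.75 389 253 [ 0.406 -0.278  0.055]
keeper 0.21 280 183 [0.623 0.069 0.043]
scene {'image': None, 'range_z': None, 'K': None, 'world_from_camera': None, 'shot': 2} [[480.0, 0.0, 324.2], [0.0, 480.0, 204.3], [0.0, 0.0, 1.0]] [[0.901, -0.38, 0.21, 0.797], [0.435, 0.793, -0.427, -0.571], [-0.004, 0.476, 0.88, 1.117], [0.0, 0.0, 0.0, 1.0]]
fence 0.97 364 183 [ 0.597  0.081 -0.005]
hinge 0.55 373 181 [0.623 0.072 0.037]
hinge 0.18 217 231 [ 0.321 -0.222  0.015]
flip_tip 0.67 364 162 [0.593 0.069 0.112]
flip_stop 0.78 369 176 [0.611 0.07  0.056]
blank_1 0.88 264 210 [ 0.4   -0.119  0.016]
blank_1 0.75 361 180 [0.587 0.081 0.001]
blank_1 0.73 407 279 [ 0.802 -0.135  0.02 ]
blank_1 0.54 287 186 [ 0.421 -0.031  0.021]
blank_1 0.5 315 128 [0.401 0.176 0.015]
keeper 0.83 233 266 [ 0.41  -0.291  0.027]
0.7 [ 0.15875236 -0.52658834  0.20547137] [ 3.14153496e+00 -1.36129407e-05  2.92797223e-01] [ 0.93516972  0.4534348  -0.47412525]
```

```bash
python3 - <<'E'
import cv2
a=cv2.imread("pics/top0.png")[90:330,180:480]; cv2.imwrite("pics/top0c.png",cv2.resize(a,(750,600),interpolation=cv2.INTER_CUBIC))
E
```

```text
(no output)
```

View pics/top0c.png

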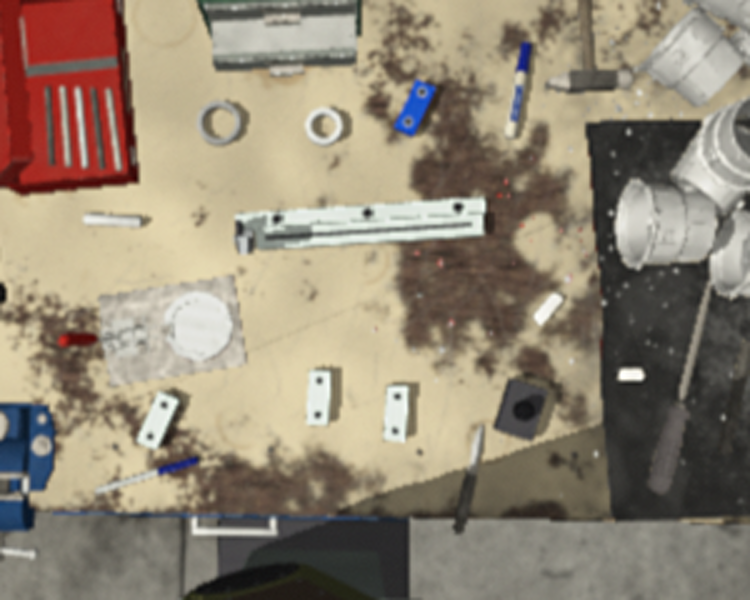

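View pics/scene0.png

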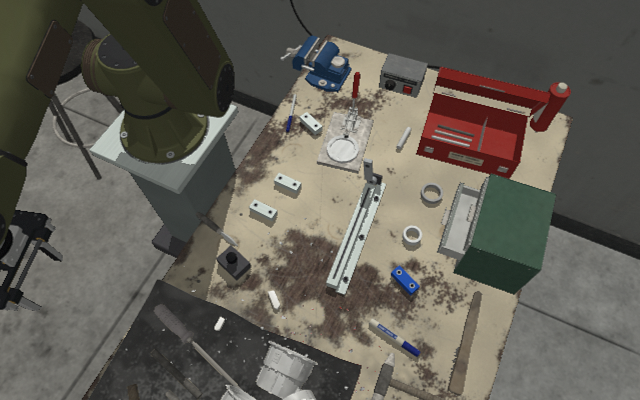

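Top crop: three silver blanks at (158,420), (319,397) and (396,412), the keeper at (521,408), the fence from (240,225) to (485,215) with the raised flag at (245,235), and the blue look-alike at (415,108). Scene view confirms three blanks.

```bash
cat >> h.py <<'E'
def rects(c,zlo,zhi,amin=2e-4,x=(0.3,0.75),y=(-0.4,0.3)):
    """top view clusters in height band -> minAreaRect in world (1 mm grid)"""
    P=cloud(c); Z=P[...,2]
    m=(Z>zlo)&(Z<zhi)&(P[...,0]>x[0])&(P[...,0]<x[1])&(P[...,1]>y[0])&(P[...,1]<y[1])
    n,l=cv2.connectedComponents(m.astype(np.uint8),connectivity=4)
    out=[]
    for i in range(1,n):
        Q=P[l==i]
        if len(Q)<12: continue
        (cx,cy),(w,h),a=cv2.minAreaRect((Q[:,:2]*1000).astype(np.float32))
        if w<h: a+=90; w,h=h,w
        out.append((cx,cy,w,h,(a+90)%180-90,np.median(Q[:,2])*1000,len(Q)))
    return out
E
python3 - <<'E'
from h import *
for n in ("top","scene"):
    c=camera(n); P=cloud(c)
    f=(P[...,0]>.45)&(P[...,0]<.7)&(P[...,1]<.2)&(P[...,1]>-.3)
    b=P[f&(abs(P[...,2])<.006)][:,2]; print(n,"bench z",np.median(b),b.std())
    for r in rects(c,.012,.034): print("band",np.round(r,1))
    for r in rects(c,.036,.14,x=(.5,.75)): print("high",np.round(r,1))
    for r in rects(c,.040,.07,x=(.3,.5)): print("knob",np.round(r,1))
E
```

```text
top bench z 3.407205879302211e-05 0.00267584300616435
band [684.9 263.7  69.7   1.8 -82.5  21.   30. ]
band [630.9 -80.5 300.4  30.7 -85.2  23.7 811. ]
band [639.2 251.6  63.   13.4  89.6  14.9  54. ]
band [ 496.5  172.5  180.   118.8  -79.9   17.6 1668. ]
band [491.6 207.   29.1   9.1 -78.4  16.8  26. ]
band [ 500.5 -394.1   13.1   11.2    1.    15.7   13. ]
band [414.2 -19.8  67.8  26.1   1.3  19.9 187. ]
band [ 441.9 -391.4   13.4   11.4   73.1   13.7   14. ]
band [ 402.5 -280.5   70.2   50.6  -16.3   29.4  275. ]
band [ 393.8 -120.5   68.8   28.3   -2.9   20.5  188. ]
band [379.6 187.   69.7  28.1 -22.4  19.6 194. ]
band [ 3.713e+02 -3.959e+02  2.560e+01  7.400e+00  1.000e-01  1.330e+01
  1.500e+01]
band [ 322.3 -396.7   40.5    5.    -1.6   17.1   24. ]
band [ 314.2 -218.1   31.4   12.9  -19.    15.    36. ]
high [697.1 249.   96.8  46.4 -46.1  61.8 148. ]
high [614.   79.5  50.9  21.5   6.3  63.   73. ]
knob [484.7 222.8  65.1  25.7 -89.1  55.2  98. ]
knob [493.5 177.4  18.5   9.6 -88.6  53.2  24. ]
knob [ 401.6 -280.    23.5   22.1  -88.8   55.6   55. ]
scene bench z -0.000357
[... 343 characters left out ...]
13.8 -17.4  73.2  30.3  -3.   19.1 263. ]
band [635.4  88.2  11.6   5.1  -2.6  25.4  19. ]
band [ 631.4  -77.2  305.1   28.8  -85.1   23.4 1278. ]
band [ 396.7 -118.5   70.8   30.9   -5.6   19.3  288. ]
band [ 316.7 -216.5   33.8   13.3  -19.6   14.8   47. ]
band [ 403.6 -278.4   72.3   50.1  -16.7   28.8  497. ]
band [ 3.231e+02 -3.955e+02  4.460e+01  8.500e+00  2.000e-01  1.610e+01
  6.600e+01]
high [501.9 219.2  11.3   2.8  86.6  47.3  14. ]
high [502.8 183.   25.8   4.9  88.9  50.   18. ]
high [721.1 227.3  59.   11.2   8.1  61.2 268. ]
high [617.7  79.4  52.5  24.   27.8  69.3 242. ]
knob [490.5 213.6  91.2  26.7 -81.1  54.8 149. ]
knob [ 404.2 -278.2   25.7   24.2  -68.3   54.4  110. ]
```

Call:
jog_arm([
  [[0,0,0],6,0],
  [[0,0,0],6,0],
  [[0.027,-0.0285,0],0,0],
  [[0.027,-0.0285,0],0,0],
  [[0.027,-0.0285,0],0,0],
  [[0.027,-0.0285,0],0,0],
  [[0.027,-0.0285,0],0,0],
  [[0.027,-0.0285,0],0,0],
  [[0.027,-0.0285,0],0,0],
  [[0.027,-0.0285,0],0,0],
  [[0.027,-0.0285,0],0,0],
  [[0.027,-0.0285,0],0,0],
], squeeze=20)

```text
time_s: 1.8
ee_pos: [0.4049, -0.2184, 0.2057]
eef_rot: [3.141, -0.0, 0.083]
force: [0.7, -1.1, -0.1]
grip_width: 0.0173
grip_force: 0.0
```

```bash
cat >> h.py <<'E'
FA=np.radians(4.8); FO=np.array([604.4,69.3])
def tof(p):  # world mm xy -> fence mm
    d=np.array(p[:2])-FO; return np.array([d[0]*np.cos(FA)+d[1]*np.sin(FA),-d[0]*np.sin(FA)+d[1]*np.cos(FA)])
def state():
    o=get_obs(); p=np.array(o["ee_pos"])*1000
    print("t",round(o["time_s"],2),"tcp",p.round(1),"fence",tof(p).round(1),"yaw",np.degrees(o["eef_rot"][2]).round(2),"F",np.round(o["force"],1),"w",round(o["grip_width"]*1000,1),"gf",round(o["grip_force"],1))
E
python3 - <<'E'
from h import *
state()
for n in ("top","scene"):
    c=camera(n); P=cloud(c); 
    m=(P[...,0]>.4)&(P[...,0]<.57)&(P[...,1]>.08)&(P[...,1]<.3)
    Q=P[m]; print("clamp max z",Q[np.argsort(-Q[:,2])[:3]].round(3).tolist())
    # fence frame of points in band z 20..28 near fence
    m=(abs(P[...,2]-.024)<.006)&(P[...,0]>.55)&(P[...,0]<.7)&(P[...,1]<.1)&(P[...,1]>-.27)
    F=np.array([tof(q*1000) for q in P[m]]); 
    for b in range(-290,20,40):
        s=F[(F[:,1]>b)&(F[:,1]<b+40)][:,0]
        if len(s)>5: print(n,b,np.percentile(s,[2,10,50,90,98]).round(1))
    print("yends",np.percentile(F[:,1],[0,1,99,100]).round(1))
    m=(P[...,2]>.05)&(P[...,2]<.2)&(P[...,0]>.55)&(P[...,0]<.68)&(P[...,1]<.12)&(P[...,1]>.03)
    F=np.array([[*tof(q*1000),q[2]*1000] for q in P[m]]); 
    for z in range(50,130,10):
        s=F[(F[:,2]>z)&(F[:,2]<z+10)]
        if len(s): print("flag",z,len(s),s.min(0).round(),s.max(0).round())
E
```

```text
t 1.8 tcp [ 404.9 -218.4  205.7] fence [-222.8 -270. ] yaw 4.77 F [ 0.7 -1.1 -0.1] w 17.3 gf 0.0
clamp max z [[0.481, 0.27, 0.184], [0.476, 0.267, 0.182], [0.479, 0.27, 0.182]]
top -290 [-0.5  2.1 12.5 24.1 26.2]
top -250 [-0.5  2.3 13.1 24.5 26.3]
top -210 [-0.7  1.2 12.7 24.2 25.8]
top -170 [-0.1  1.7 13.1 24.  26.7]
top -130 [-0.3  1.7 13.3 23.7 26.3]
top -90 [-0.7  1.5 13.2 23.8 26. ]
top -50 [-1.3  0.9 12.  23.5 25.7]
top -10 [-22.3   2.3  13.8  22.9  25.3]
yends [-301.5 -298.    -4.4   31.8]
flag 60 3 [ 2. -2. 67.] [ 9. -1. 69.]
flag 70 4 [-11.  -2.  73.] [-1. -1. 75.]
flag 100 6 [-14.  -2. 107.] [  4.   2. 110.]
flag 110 25 [-15.  -2. 111.] [  4.  10. 118.]
clamp max z [[0.482, 0.273, 0.183], [0.487, 0.268, 0.182], [0.48, 0.266, 0.181]]
scene -290 [ 1.7  4.1 14.9 25.7 27.9]
scene -250 [ 1.8  4.  15.2 26.  28.3]
scene -210 [ 0.9  3.3 14.6 26.4 28.5]
scene -170 [ 0.8  3.5 14.8 25.8 28. ]
scene -130 [ 1.2  3.4 14.9 26.2 28. ]
scene -90 [ 1.2  3.9 15.  26.3 28.2]
scene -50 [ 1.3  3.5 14.5 26.  28.3]
scene -10 [ 1.4  4.7 17.5 32.7 35.9]
yends [-299.6 -297.7    4.5   30.1]
flag 50 19 [-7. -1. 50.] [15.  5. 60.]
flag 60 20 [-8. -0. 60.] [13.  6. 69.]
flag 70 20 [-8. -1. 70.] [12.  7. 80.]
flag 80 21 [-9. -1. 80.] [11.  7. 90.]
flag 90 17 [-10.  -2.  92.] [ 10.   8. 100.]
flag 100 24 [-12.  -0. 100.] [  9.   8. 110.]
flag 110 39 [-13.  -1. 110.] [  8.  13. 117.]
```

Call:
jog_arm([
  [[0.0265,-0.0276,0],0,0],
  [[0.0265,-0.0276,0],0,0],
  [[0.0265,-0.0276,0],0,0],
  [[0.0265,-0.0276,0],0,0],
  [[0.0265,-0.0276,0],0,0],
  [[0.0265,-0.0276,0],0,0],
  [[0.0265,-0.0276,0],0,0],
  [[0.0265,-0.0276,0],0,0],
  [[0.0265,-0.0276,0],0,0],
  [[0.0245,-0.0276,0],0,0],
  [[0,0,0],0,0],
])

```text
time_s: 2.82
ee_pos: [0.645, 0.0809, 0.204]
eef_rot: [-3.141, 0.001, 0.087]
force: [-1.1, -0.5, -0.4]
grip_width: 0.0006
grip_force: 0.0
```

```bash
python3 -c "
from h import *
state()"
```

```text
t 2.82 tcp [645.   80.9 204. ] fence [41.5  8.1] yaw 4.97 F [-1.1 -0.5 -0.4] w 0.6 gf 0.0
```

Call:
jog_arm([
  [[0,0,0.036],0,0],
  [[0,0,0.036],0,0],
  [[0,0,0.034],0,0],
  [[-0.01,0.002,0],0,0],
  [[-0.01,0,0],0,0],
  [[-0.012,0,0.002],0,0],
  [[-0.011,0,0.002],0,0],
  [[-0.011,0,0.005],0,0],
  [[-0.01,0,0.007],0,0],
  [[-0.008,0,0.009],0,0],
  [[-0.007,0,0.009],0,0],
  [[-0.004,0,0.008],0,0],
])

```text
time_s: 3.82
ee_pos: [0.5602, 0.0671, 0.0572]
eef_rot: [3.141, -0.0, 0.083]
force: [2.0, 0.2, 0.8]
grip_width: 0.0003
grip_force: 0.7
```

Call:
jog_arm([
  [[-0.003,0,0.008],0,0],
  [[-0.002,0,0.008],0,0],
  [[0,0,0.006],0,0],
  [[0,0,0.002],0,0],
  [[0,0,0],0,0],
  [[0,0,0],0,0],
])

```text
time_s: 4.32
ee_pos: [0.5558, 0.0676, 0.0334]
eef_rot: [-3.141, 0.0, 0.083]
force: [-0.0, -0.1, 0.4]
grip_width: 0.0005
grip_force: 0.0
```

```bash
python3 -c "
from h import *
state()"
```

```text
t 4.32 tcp [555.8  67.6  33.4] fence [-48.5   2.4] yaw 4.78 F [-0.  -0.1  0.4] w 0.5 gf 0.0
```

Call:
jog_arm([
  [[0,0,0.002],0,0],
  [[0,0,0.001],0,0],
  [[0,0,0.001],0,0],
  [[0,0,0],0,0],
  [[0,0,0],0,0],
])

```text
time_s: 4.73
ee_pos: [0.5563, 0.0676, 0.0317]
eef_rot: [3.142, -0.002, 0.084]
force: [-9.7, -0.3, 24.1]
grip_width: 0.0008
grip_force: 12.5
```

Call:
jog_arm([
  [[0,0,-0.0395],0,0],
  [[0,0,-0.0395],0,0],
  [[0,0,-0.0395],0,0],
  [[-0.035,-0.003,0],0,0.06],
  [[-0.035,-0.003,0],0,0.06],
  [[-0.035,-0.003,0],0,0.06],
  [[-0.035,-0.003,0],0,0.06],
  [[-0.035,-0.003,0],0,0.06],
  [[0,0,0],6.85,0.06],
  [[0,0,0],6.85,0.06],
  [[0,0,0],6.85,0.06],
  [[0,0,0],6.85,0.06],
])

```text
time_s: 5.73
ee_pos: [0.3801, 0.068, 0.1484]
eef_rot: [-3.141, -0.001, -0.401]
force: [0.9, -0.2, -0.1]
grip_width: 0.0569
grip_force: 0.0
```

```bash
cat >> h.py <<'E'
def rel(x,y,z,yaw=None):
    """tool-frame shift to reach world mm target (after turning to yaw deg)"""
    o=get_obs(); p=np.array(o["ee_pos"])*1000; y0=np.degrees(o["eef_rot"][2])
    a=np.radians(y0 if yaw is None else yaw); d=np.array([x,y,z])-p
    print("turn",0 if yaw is None else round(y0-yaw,2),"shift",np.round([d[0]*np.cos(a)+d[1]*np.sin(a),d[0]*np.sin(a)-d[1]*np.cos(a),-d[2]],1))
def fw(fx,fy): return (FO+[fx*np.cos(FA)-fy*np.sin(FA),fx*np.sin(FA)+fy*np.cos(FA)])
E
python3 - <<'E'
from h import *
state()
for n in ("top","scene"):
    c=camera(n)
    for r in rects(c,.012,.034,x=(.34,.46)): print(n,np.round(r,1),tof(r).round(1))
    P=cloud(c);m=(P[...,2]>.01)&(P[...,2]<.06)&(P[...,0]>.52)&(P[...,0]<.59)&(P[...,1]<.1)&(P[...,1]>.04)
    F=np.array([[*tof(q*1000),q[2]*1000] for q in P[m]]); F=F[F[:,2]>22]; print("flag",len(F),np.percentile(F,[3,50,97],axis=0).round(1).tolist())
rel(381,188,100); rel(381,188,3)
E
```

```text
t 5.73 tcp [380.1  68.  148.4] fence [-223.6   17.5] yaw -22.95 F [ 0.9 -0.2 -0.1] w 56.9 gf 0.0
top [442.8 165.3 181.4  35.5 -88.9  16.1 317. ] [-153.   109.2]
top [414.1 -19.8  67.8  26.1   1.2  19.7 186. ] [-197.1  -72.9]
top [ 434.7 -393.7   24.2   12.8   11.5   13.9   21. ] [-207.9 -447.1]
top [ 402.4 -280.8   70.2   50.2  -16.7   29.6  287. ] [-230.5 -331.9]
top [ 393.8 -120.6   69.1   28.3   -2.6   19.7  190. ] [-225.8 -171.6]
flag 72 [[-71.1, -1.6, 23.8], [-45.4, 4.2, 30.6], [-16.1, 10.2, 36.2]]
scene [380.9 189.2  73.3  30.1 -23.3  19.6 217. ] [-212.7  138.2]
scene [443.4 165.8 180.1  33.4 -89.8  15.6 327. ] [-152.4  109.7]
scene [414.6 -17.4  72.6  30.8  -3.2  19.2 263. ] [-196.4  -70.6]
scene [ 395.5 -118.    73.2   29.9   -2.8   19.5  292. ] [-223.8 -169.1]
scene [ 403.7 -278.1   72.2   50.3  -16.9   28.7  502. ] [-229.1 -329.4]
scene [ 449.8 -388.3   16.2    7.1  -41.7   13.9   15. ] [-192.4 -443.1]
flag 116 [[-69.9, -0.9, 23.0], [-44.1, 4.6, 30.0], [-16.4, 12.9, 34.2]]
turn 0 shift [ -45.6 -111.    48.2]
turn 0 shift [ -45.6 -111.   145.2]
```

Call:
jog_arm([
  [[-0.0115,-0.0278,0],0,0.06],
  [[-0.0115,-0.0278,0],0,0.06],
  [[-0.0115,-0.0278,0],0,0.06],
  [[-0.0115,-0.0278,0],0,0.06],
  [[0,0,0.036],0,0.06],
  [[0,0,0.036],0,0.06],
  [[0,0,0.036],0,0.06],
  [[0,0,0.026],0,0.06],
  [[0,0,0.0105],0,0.06],
  [[0,0,0],0,0.06],
])

```text
time_s: 6.67
ee_pos: [0.3793, 0.1879, 0.0016]
eef_rot: [3.139, 0.003, -0.39]
force: [-0.3, -0.0, 0.8]
grip_width: 0.0597
grip_force: 0.0
```

Call:
jog_arm([
  [[0,0,0],0,0.02],
  [[0,0,0],0,0.02],
  [[0,0,0],0,0.02],
  [[0,0,0],0,0.02],
  [[0,0,0],0,0.02],
  [[0,0,0],0,0.02],
], squeeze=30)

```text
time_s: 7.17
ee_pos: [0.3806, 0.1883, 0.0038]
eef_rot: [-3.141, -0.001, -0.394]
force: [-0.1, 0.1, 2.8]
grip_width: 0.0274
grip_force: 30.0
```

```bash
python3 -c "
from h import *
state(); rel(*fw(-125,-40),60,4.8)"
```

```text
t 7.17 tcp [380.6 188.3   3.8] fence [-213.1  137.3] yaw -22.6 F [-0.1  0.1  2.8] w 27.4 gf 30.0
turn -27.4 shift [ 88.1 177.3 -56.2]
```

Call:
jog_arm([
  [[0,0,-0.02],0,0.02],
  [[0,0,-0.03],0,0.02],
  [[0,0.033,0],0,0.02],
  [[0,0.033,0],0,0.02],
  [[0,0.033,0],0,0.02],
  [[0,0,0],-6.85,0.02],
  [[0,0,0],-6.85,0.02],
  [[0,0,0],-6.85,0.02],
  [[0,0,0],-6.85,0.02],
  [[0,0,0],0,0.02],
])

```text
time_s: 8.0
ee_pos: [0.3422, 0.0968, 0.0535]
eef_rot: [-3.142, -0.0, 0.089]
force: [0.5, 1.4, -1.7]
grip_width: 0.028
grip_force: 30.0
```

```bash
python3 -c "
from h import *
state(); rel(*fw(-125,-36),5,4.8)"
```

```text
t 8.0 tcp [342.2  96.8  53.5] fence [-259.    49.3] yaw 5.12 F [ 0.5  1.4 -1.7] w 28.0 gf 30.0
turn 0.32 shift [134.   85.3  48.5]
```

Call:
jog_arm([
  [[0.0335,0.0213,0],0.3,0.02],
  [[0.0335,0.0213,0],0,0.02],
  [[0.0335,0.0213,0],0,0.02],
  [[0.0335,0.0213,0],0,0.02],
  [[0,0,0.02],0,0.02],
  [[0,0,0.02],0,0.02],
  [[0,0,0.008],0,0.02],
  [[0.02,0,0],0,0.02],
  [[0.02,0,0],0,0.02],
  [[0.02,0,0],0,0.02],
  [[0.02,0,0],0,0.02],
  [[0,0,0],0,0.02],
])

```text
time_s: 9.0
ee_pos: [0.5649, 0.0292, 0.0061]
eef_rot: [3.141, -0.002, 0.076]
force: [-0.1, -0.3, -0.8]
grip_width: 0.0278
grip_force: 30.0
```

```bash
python3 -c "
from h import *
state(); rel(*fw(-36,-36),4,4.8)"
```

```text
t 9.0 tcp [564.9  29.2   6.1] fence [-42.7 -36.6] yaw 4.34 F [-0.1 -0.3 -0.8] w 27.8 gf 30.0
turn -0.46 shift [ 6.7 -0.6  2.1]
```

Now press gently into the fence.

Call:
jog_arm([
  [[0,0,0.002],-0.3,0.02],
  [[0.003,0,0],0,0.02],
  [[0.003,0,0],0,0.02],
  [[0.002,0,0],0,0.02],
  [[0,0,0],0,0.02],
])

```text
time_s: 9.42
ee_pos: [0.5705, 0.0295, 0.0037]
eef_rot: [3.142, -0.0, 0.083]
force: [0.2, -1.1, -1.4]
grip_width: 0.0278
grip_force: 30.0
```

```bash
python3 -c "
from h import *
state()"
```

```text
t 9.42 tcp [570.5  29.5   3.7] fence [-37.2 -36.8] yaw 4.75 F [ 0.2 -1.1 -1.4] w 27.8 gf 30.0
```

Call:
jog_arm([
  [[0.001,0,0],0,0.02],
  [[0.001,0,0],0,0.02],
  [[0,0,0],0,0.02],
  [[0,0,0],0,0.02],
])

```text
time_s: 9.75
ee_pos: [0.5723, 0.0296, 0.0035]
eef_rot: [-3.142, 0.0, 0.083]
force: [-0.3, 0.2, -0.3]
grip_width: 0.0281
grip_force: 30.0
```

Call:
jog_arm([
  [[0.001,0,0],0,0.02],
  [[0,0,0],0,0.02],
  [[0,0,0],0,0.02],
])

```text
time_s: 10.0
ee_pos: [0.5733, 0.0297, 0.0035]
eef_rot: [-3.142, -0.0, 0.083]
force: [0.9, -0.2, -1.2]
grip_width: 0.0274
grip_force: 30.0
```

Call:
jog_arm([
  [[0.001,0,0],0,0.02],
  [[0.001,0,0],0,0.02],
  [[0,0,0],0,0.02],
  [[0,0,0],0,0.02],
])

```text
time_s: 10.33
ee_pos: [0.5737, 0.0298, 0.0032]
eef_rot: [-3.141, 0.004, 0.083]
force: [-11.1, -1.5, 7.0]
grip_width: 0.0279
grip_force: 30.0
```

```bash
python3 - <<'E'
from h import *
state()
c=camera("scene"); P=cloud(c)
m=(P[...,2]>.010)&(P[...,2]<.03)&(P[...,0]>.45)&(P[...,0]<.64)&(P[...,1]<.12)&(P[...,1]>-.1)
a=c["image"]; y,x=np.where(m); x0,x1,y0,y1=x.min()-20,x.max()+40,y.min()-20,y.max()+20
b=cv2.resize(cv2.cvtColor(a[y0:y1,x0:x1],cv2.COLOR_RGB2BGR),None,fx=5,fy=5,interpolation=cv2.INTER_CUBIC)[:600,:800]
cv2.imwrite("pics/s1.png",b); print(x0,y0,b.shape)
E
```

```text
t 10.33 tcp [573.7  29.8   3.2] fence [-33.9 -36.8] yaw 4.78 F [-11.1  -1.5   7. ] w 27.9 gf 30.0
280 129 (600, 700, 3)
```

View pics/s1.png

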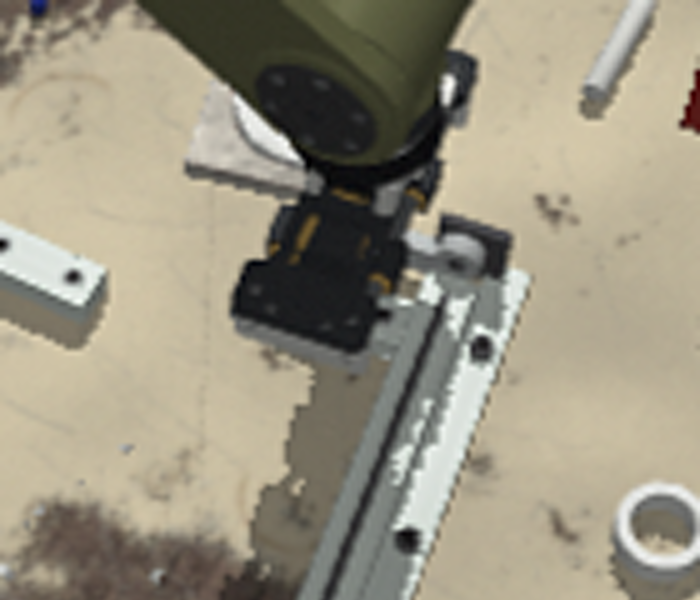

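Scene crop: gripper at the fence beside the lowered flag, and 11 N confirms contact. Releasing and going to the next blank.

Call:
jog_arm([
  [[0,0,0],0,0.04],
  [[0,0,0],0,0.04],
  [[0,0,0],0,0.04],
  [[0,0,-0.02],0,0.04],
  [[0,0,-0.03],0,0.04],
  [[0,0,-0.03],0,0.04],
  [[-0.035,0,0],0,0.06],
  [[-0.035,0,0],0,0.06],
  [[-0.035,0,0],0,0.06],
  [[0,0,0],0,0.06],
])

```text
time_s: 11.22
ee_pos: [0.4654, 0.0211, 0.0826]
eef_rot: [-3.141, 0.004, 0.083]
force: [-0.8, 0.6, 0.3]
grip_width: 0.0594
grip_force: 0.0
```

```bash
python3 - <<'E'
from h import *
state(); rel(414.4,-18.6,3.5,-1)
for n in ("top","scene"):
    c=camera(n)
    for r in rects(c,.012,.034,x=(.34,.65)): 
        if 60<r[2]<85: print(n,np.round(r,1),tof(r).round(1))
E
```

```text
t 11.22 tcp [465.4  21.1  82.6] fence [-142.6  -36.4] yaw 4.78 F [-0.8  0.6  0.3] w 59.4 gf 0.0
turn 5.78 shift [-50.3  40.6  79.1]
top [638.  254.   66.   12.8  86.7  15.1  51. ] [ 49.  181.3]
top [572.9  70.6  80.7  13.6   7.5  31.2  83. ] [-31.3   4. ]
top [ 402.3 -280.9   69.9   52.4  -17.2   29.6  277. ] [-230.7 -332.1]
top [ 393.8 -120.4   69.2   27.9   -3.1   19.7  186. ] [-225.7 -171.4]
scene [641.9 258.   74.2  13.   87.2  15.2  68. ] [ 53.2 184.9]
scene [413.8 -17.8  74.   30.3  -1.3  18.9 268. ] [-197.2  -70.8]
scene [ 395.2 -117.8   72.3   30.9   -4.1   18.9  292. ] [-224.1 -168.9]
scene [ 404.4 -278.3   71.8   50.6  -16.9   28.9  503. ] [-228.3 -329.6]
```

Call:
jog_arm([
  [[0,0,0],5.8,0.06],
  [[-0.025,0.0203,0],0,0.06],
  [[-0.025,0.0203,0],0,0.06],
  [[0,0,0.03],0,0.06],
  [[0,0,0.03],0,0.06],
  [[0,0,0.018],0,0.06],
  [[0,0,0],0,0.02],
  [[0,0,0],0,0.02],
  [[0,0,0],0,0.02],
  [[0,0,0],0,0.02],
  [[0,0,0],0,0.02],
  [[0,0,0],0,0.02],
])

```text
time_s: 12.32
ee_pos: [0.4207, -0.0186, 0.0064]
eef_rot: [3.141, -0.002, -0.018]
force: [-0.3, 0.4, 6.8]
grip_width: 0.0279
grip_force: 30.0
```

```bash
python3 -c "
from h import *
state(); rel(*fw(-80,-84),8,4.8)"
```

```text
t 12.32 tcp [420.7 -18.6   6.4] fence [-190.4  -72.2] yaw -1.02 F [-0.3  0.4  6.8] w 27.9 gf 30.0
turn -5.82 shift [110.4  11.8  -1.6]
```

Call:
jog_arm([
  [[0,0,-0.01],0,0.02],
  [[0,0,0],-5.8,0.02],
  [[0.028,0.003,0],0,0.02],
  [[0.028,0.003,0],0,0.02],
  [[0.028,0.003,0],0,0.02],
  [[0.028,0.003,0],0,0.02],
  [[0,0,0.009],0,0.02],
  [[0.02,0,0],0,0.02],
  [[0.02,0,0],0,0.02],
  [[0,0,0],0,0.02],
])

```text
time_s: 13.15
ee_pos: [0.5746, -0.0177, 0.0068]
eef_rot: [3.141, -0.002, 0.084]
force: [-0.5, 0.4, -1.7]
grip_width: 0.0279
grip_force: 30.0
```

```bash
python3 -c "
from h import *
state()"
```

```text
t 13.15 tcp [574.6 -17.7   6.8] fence [-36.9 -84.2] yaw 4.79 F [-0.5  0.4 -1.7] w 27.9 gf 30.0
```

Call:
jog_arm([
  [[0.003,0,0.001],0,0.02],
  [[0.002,0,0.001],0,0.02],
  [[0.002,0,0],0,0.02],
  [[0,0,0],0,0.02],
  [[0,0,0],0,0.02],
])

```text
time_s: 13.57
ee_pos: [0.5787, -0.0173, 0.0053]
eef_rot: [3.142, 0.0, 0.083]
force: [-4.9, 0.9, 9.8]
grip_width: 0.0278
grip_force: 30.0
```

Call:
jog_arm([
  [[0.001,0,0],0,0.02],
  [[0.001,0,0],0,0.02],
  [[0,0,0],0,0.02],
  [[0,0,0],0,0.02],
])

```text
time_s: 13.9
ee_pos: [0.5805, -0.0172, 0.0053]
eef_rot: [3.142, 0.001, 0.083]
force: [-6.4, -0.6, 10.1]
grip_width: 0.0272
grip_force: 30.0
```

Call:
jog_arm([
  [[0.001,0,0],0,0.02],
  [[0,0,0],0,0.02],
  [[0,0,0],0,0.02],
])

```text
time_s: 14.15
ee_pos: [0.5815, -0.0171, 0.0053]
eef_rot: [3.142, 0.001, 0.083]
force: [-6.3, -0.3, 10.4]
grip_width: 0.0277
grip_force: 30.0
```

Call:
jog_arm([
  [[0.001,0,-0.001],0,0.02],
  [[0.001,0,0],0,0.02],
  [[0.001,0,0],0,0.02],
  [[0,0,0],0,0.02],
  [[0,0,0],0,0.02],
])

```text
time_s: 14.57
ee_pos: [0.5852, -0.0168, 0.0053]
eef_rot: [-3.142, 0.0, 0.083]
force: [-0.7, -0.3, 0.4]
grip_width: 0.0276
grip_force: 30.0
```

```bash
python3 -c "
from h import *
state()"
```

```text
t 14.57 tcp [585.2 -16.8   5.3] fence [-26.4 -84.1] yaw 4.78 F [-0.7 -0.3  0.4] w 27.6 gf 30.0
```

Call:
jog_arm([
  [[0.001,0,0],0,0.02],
  [[0.001,0,0],0,0.02],
  [[0,0,0],0,0.02],
  [[0,0,0],0,0.02],
])

```text
time_s: 14.9
ee_pos: [0.5853, -0.0168, 0.0053]
eef_rot: [-3.141, 0.005, 0.084]
force: [-16.1, -3.0, 12.0]
grip_width: 0.0277
grip_force: 30.0
```

```bash
python3 - <<'E'
from h import *
state()
c=camera("scene"); save(c,"s2f")
b=cv2.resize(cv2.cvtColor(c["image"][150:250,290:430],cv2.COLOR_RGB2BGR),None,fx=5,fy=5,interpolation=cv2.INTER_CUBIC)
cv2.imwrite("pics/s2.png",b)
E
```

```text
t 14.9 tcp [585.3 -16.8   5.3] fence [-26.2 -84.2] yaw 4.79 F [-16.1  -3.   12. ] w 27.7 gf 30.0
```

View pics/s2.png

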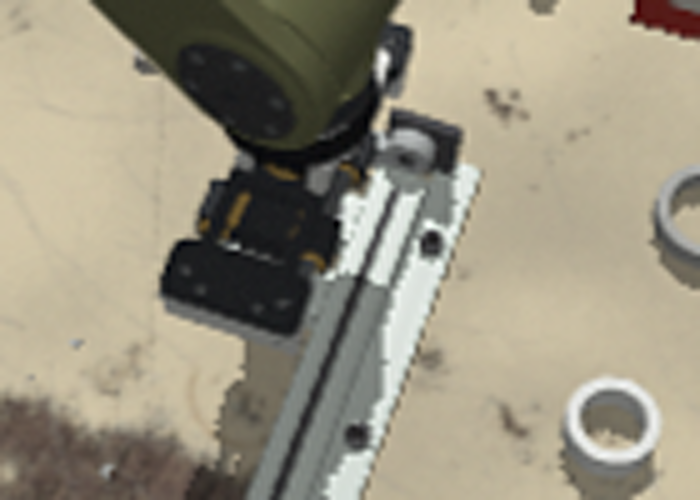

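The gripper is against the fence and 16 N shows that blank two is in contact. Release; fetch the third.

Call:
jog_arm([
  [[0,0,0],0,0.038],
  [[0,0,0],0,0.038],
  [[0,0,0],0,0.038],
  [[0,0,-0.02],0,0.038],
  [[0,0,-0.03],0,0.04],
  [[0,0,-0.03],0,0.04],
  [[-0.035,0,0],0,0.06],
  [[-0.035,0,0],0,0.06],
  [[-0.035,0,0],0,0.06],
  [[-0.035,0,0],7,0.06],
  [[0,0,0],1.3,0.06],
  [[0,0,0],0,0.06],
])

```text
time_s: 15.95
ee_pos: [0.4473, -0.0284, 0.086]
eef_rot: [3.142, -0.001, -0.063]
force: [-0.1, -0.9, -0.1]
grip_width: 0.0602
grip_force: 0.0
```

```bash
python3 - <<'E'
from h import *
state(); rel(394.5,-119.2,3.5,-3.5)
for n in ("top","scene"):
    c=camera(n)
    for r in rects(c,.012,.034,x=(.34,.65)): 
        if 60<r[2]<85: print(n,np.round(r,1),tof(r).round(1))
E
```

```text
t 15.95 tcp [447.3 -28.4  86. ] fence [-164.7  -84.2] yaw -3.62 F [-0.1 -0.9 -0.1] w 60.2 gf 0.0
turn -0.12 shift [-47.2  93.9  82.5]
top [ 402.6 -280.2   70.1   49.9  -16.5   29.4  288. ] [-230.4 -331.4]
top [ 394.1 -121.    69.1   27.9   -3.9   19.9  125. ] [-225.5 -172.1]
scene [641.4 256.9  77.9  12.8  86.7  14.2  72. ] [ 52.6 183.9]
scene [ 396.  -117.5   72.4   29.5   -2.8   19.3  288. ] [-223.3 -168.8]
scene [ 404.2 -278.4   71.3   50.4  -16.9   28.9  491. ] [-228.5 -329.7]
```

Call:
jog_arm([
  [[-0.0157,0.0313,0],0,0.06],
  [[-0.0157,0.0313,0],0,0.06],
  [[-0.0157,0.0313,0],0,0.06],
  [[0,0,0.03],0,0.06],
  [[0,0,0.03],0,0.06],
  [[0,0,0],0,0.06],
  [[0,0,0],0,0.06],
])

```text
time_s: 16.63
ee_pos: [0.3952, -0.119, 0.0251]
eef_rot: [-3.141, 0.002, -0.06]
force: [0.2, 0.4, 0.4]
grip_width: 0.0603
grip_force: 0.0
```

```bash
python3 -c "
from h import *
state(); rel(394.8,-119.2,4,-3.5)"
```

```text
t 16.63 tcp [ 395.2 -119.    25.1] fence [-224.2 -170.1] yaw -3.46 F [0.2 0.4 0.4] w 60.3 gf 0.0
turn 0.04 shift [-0.4  0.2 21.1]
```

Call:
jog_arm([
  [[0,0,0.012],0,0.06],
  [[0,0,0.009],0,0.06],
  [[0,0,0],0,0.06],
  [[0,0,0],0,0.02],
  [[0,0,0],0,0.02],
  [[0,0,0],0,0.02],
  [[0,0,0],0,0.02],
  [[0,0,0],0,0.02],
  [[0,0,0],0,0.02],
])

```text
time_s: 17.38
ee_pos: [0.3952, -0.1191, 0.0048]
eef_rot: [3.141, -0.0, -0.061]
force: [-0.6, 0.9, 3.7]
grip_width: 0.0277
grip_force: 30.0
```

```bash
python3 -c "
from h import *
state(); rel(*fw(-44,-131),4,4.8)"
```

```text
t 17.38 tcp [ 395.2 -119.1    4.8] fence [-224.2 -170.3] yaw -3.52 F [-0.6  0.9  3.7] w 27.7 gf 30.0
turn -8.32 shift [180.2 -39.3   0.8]
```

Call:
jog_arm([
  [[0,0,-0.008],-4.2,0.02],
  [[0,0,0],-4.1,0.02],
  [[0.03,-0.0065,0],0,0.02],
  [[0.03,-0.0065,0],0,0.02],
  [[0.03,-0.0065,0],0,0.02],
  [[0.03,-0.0065,0],0,0.02],
  [[0.03,-0.0065,0],0,0.02],
  [[0.025,-0.0065,0],0,0.02],
  [[0,0,0.007],0,0.02],
  [[0,0,0],0,0.02],
  [[0,0,0],0,0.02],
])

```text
time_s: 18.3
ee_pos: [0.5655, -0.0656, 0.0049]
eef_rot: [-3.141, 0.001, 0.084]
force: [0.3, 0.0, -0.7]
grip_width: 0.0279
grip_force: 30.0
```

```bash
python3 -c "
from h import *
state(); rel(*fw(-36,-131),4,4.8)"
```

```text
t 18.3 tcp [565.5 -65.6   4.9] fence [ -50.1 -131.2] yaw 4.79 F [ 0.3  0.  -0.7] w 27.9 gf 30.0
turn -0.01 shift [14.1 -0.2  0.9]
```

Call:
jog_arm([
  [[0.004,0,0],0,0.02],
  [[0.004,0,0],0,0.02],
  [[0.003,0,0],0,0.02],
  [[0.002,0,0],0,0.02],
  [[0.001,0,0],0,0.02],
  [[0.001,0,0],0,0.02],
  [[0,0,0],0,0.02],
  [[0,0,0],0,0.02],
])

```text
time_s: 18.97
ee_pos: [0.5808, -0.0645, 0.0053]
eef_rot: [-3.142, 0.001, 0.083]
force: [-3.7, -1.2, 0.8]
grip_width: 0.0277
grip_force: 30.0
```

Call:
jog_arm([
  [[0.001,0,0],0,0.02],
  [[0,0,0],0,0.02],
  [[0,0,0],0,0.02],
])

```text
time_s: 19.22
ee_pos: [0.5808, -0.0645, 0.0052]
eef_rot: [-3.141, 0.003, 0.083]
force: [-10.7, -1.3, 5.4]
grip_width: 0.0278
grip_force: 30.0
```

Call:
jog_arm([
  [[0.001,0,0],0,0.02],
  [[0,0,0],0,0.02],
  [[0,0,0],0,0.02],
])

```text
time_s: 19.47
ee_pos: [0.5809, -0.0645, 0.0051]
eef_rot: [-3.141, 0.006, 0.083]
force: [-18.3, -2.7, 9.4]
grip_width: 0.0278
grip_force: 30.0
```

Call:
jog_arm([
  [[0,0,0],0,0.038],
  [[0,0,0],0,0.038],
  [[0,0,0],0,0.038],
  [[0,0,-0.025],0,0.036],
  [[0,0,-0.03],0,0.036],
  [[0,0.022,0],0,0.036],
  [[0,0.022,0],-6.9,0.036],
  [[0,0,0],-6.9,0.036],
  [[0,0,0],-6.9,0.036],
  [[0,0,0],-6.9,0.036],
  [[0,0,0],-6.9,0.036],
  [[0,0,0],-6.9,0.036],
])

```text
time_s: 20.47
ee_pos: [0.5871, -0.1081, 0.0606]
eef_rot: [3.141, -0.001, 0.812]
force: [0.4, -0.2, -0.7]
grip_width: 0.0361
grip_force: 0.0
```

Call:
jog_arm([
  [[0,0,0],-6.9,0.036],
  [[0,0,0],-6.9,0.036],
  [[0,0,0],-6.9,0.036],
  [[0,0,0],-6.9,0.036],
  [[0,0,0],-6.9,0.036],
  [[0,0,0],-6.9,0.036],
  [[0,0,0],-6.9,0.036],
  [[0,0,0],0,0.036],
  [[0,0,0],0,0.036],
])

```text
time_s: 21.22
ee_pos: [0.587, -0.1081, 0.0605]
eef_rot: [3.141, 0.0, 1.645]
force: [0.5, 0.3, -0.6]
grip_width: 0.036
grip_force: 0.0
```

```bash
python3 - <<'E'
from h import *
state(); rel(*fw(-36,-172),7,94.8)
c=camera("top"); cv2.imwrite("pics/t3.png",cv2.resize(cv2.cvtColor(c["image"][150:290,220:440],cv2.COLOR_RGB2BGR),None,fx=3.6,fy=3.6,interpolation=cv2.INTER_CUBIC))
for n in ("top","scene"):
    c=camera(n)
    for r in rects(c,.012,.0235,x=(.45,.62)): 
        print(n,np.round(r,1),tof(r).round(1))
E
```

```text
t 21.22 tcp [ 587.  -108.1   60.5] fence [ -32.2 -175.3] yaw 94.26 F [ 0.5  0.3 -0.6] w 36.0 gf 0.0
turn -0.54 shift [ 3.3 -3.8 53.5]
top [578.4  39.   82.2  52.5   1.3  19.5 210. ] [-28.4 -28. ]
top [579.5 -19.6  75.4  26.2   1.2  19.7 171. ] [-32.3 -86.5]
top [585.2 -71.7  25.9  13.1   0.9  19.4  24. ] [ -30.9 -138.9]
top [510.6 110.3 117.3  68.7   1.1  16.  280. ] [-90.1  48.7]
top [526.5 201.6 132.2  49.5 -80.4  16.6 388. ] [-66.6 138.3]
top [ 535.1 -317.5   37.2   14.1  -45.8   13.    32. ] [-101.4 -379.7]
top [503.2 139.   74.6  65.  -88.3  19.1 340. ] [-95.1  77.9]
top [492.  212.8  15.4   7.3 -63.2  20.1  12. ] [-100.   152.4]
top [468.  202.9 107.4  35.6 -88.9  17.  229. ] [-124.8  144.5]
top [ 457.9 -391.2   16.5   14.1   19.3   14.6   16. ] [-184.5 -446.7]
scene [460.8 229.9  56.8  21.7 -71.9  17.9  63. ] [-129.6  172. ]
scene [523.2 214.  115.1  55.9 -79.8  15.7 425. ] [-68.8 151. ]
scene [484.4 225.7  25.5   7.7 -82.4  19.4  21. ] [-106.4  165.9]
scene [452.5 124.4  25.6   5.6  78.   15.9  16. ] [-146.8   67.6]
scene [589.7  69.2  60.4   9.   -0.6  19.7  52. ] [-14.6   1.1]
scene [597.7  32.7  44.8  30.9   5.9  19.5 135. ] [ -9.7 -35.9]
scene [608.7 -16.5  26.3  14.  -87.4  19.2  38. ] [ -2.9 -85.8]
scene [561.7 -54.   22.2   4.    6.9  20.7  12. ] [ -52.8 -119.3]
scene [572.6 -72.1  32.9  15.5   3.5  19.2  63. ] [ -43.5 -138.3]
scene [613.9 -73.2  21.9  12.4 -79.7  20.4  28. ] [  -2.5 -142.8]
scene [ 537.3 -315.7   15.3    9.2   -8.7   13.2   20. ] [ -99.1 -378. ]
```

View pics/t3.png

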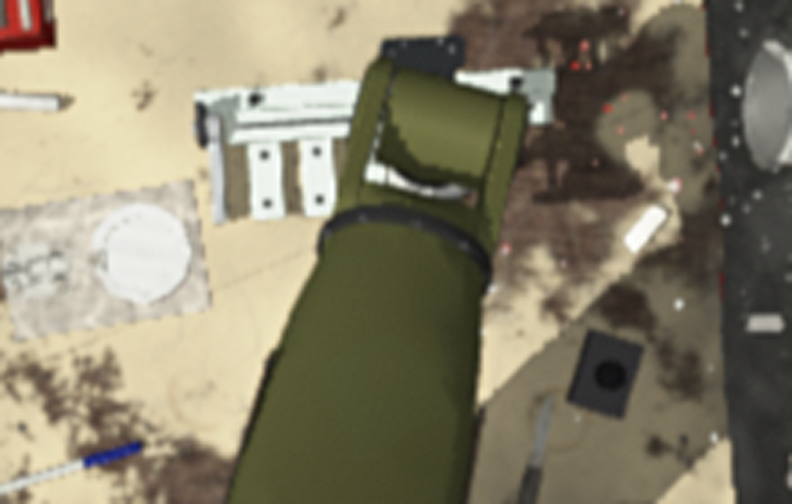

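Call:
jog_arm([
  [[0.003,-0.004,0.015],-0.5,0.036],
  [[0,0,0.02],0,0.036],
  [[0,0,0.018],0,0.036],
  [[0,0,0],0,0.036],
  [[0.008,0,0],0,0.036],
  [[0.006,0,0],0,0.036],
  [[0.005,0,0],0,0.036],
  [[0.005,0,0],0,0.036],
  [[0.005,0,0],0,0.036],
  [[0.005,0,0],0,0.036],
  [[0.005,0,0],0,0.036],
  [[0.005,0,0],0,0.036],
])

```text
time_s: 22.37
ee_pos: [0.579, -0.0613, 0.0078]
eef_rot: [3.141, 0.0, 1.658]
force: [0.6, -2.2, 1.3]
grip_width: 0.036
grip_force: 1.4
```

```bash
python3 -c "
from h import *
state()"
```

```text
t 22.37 tcp [579.  -61.3   7.8] fence [ -36.3 -128. ] yaw 94.97 F [ 0.6 -2.2  1.3] w 36.0 gf 1.4
```

Call:
jog_arm([
  [[0.005,0,0],0,0.036],
  [[0.005,0,0],0,0.036],
  [[0.005,0,0],0,0.036],
  [[0.005,0,0],0,0.036],
  [[0.004,0,0],0,0.036],
  [[0.003,0,0],0,0.036],
  [[0.002,0,0],0,0.036],
  [[0,0,0],0,0.036],
])

```text
time_s: 23.03
ee_pos: [0.5762, -0.0322, 0.0074]
eef_rot: [-3.141, -0.0, 1.658]
force: [-0.1, 0.0, -0.4]
grip_width: 0.0358
grip_force: 0.0
```

```bash
python3 -c "
from h import *
state()"
```

```text
t 23.03 tcp [576.2 -32.2   7.4] fence [-36.6 -98.8] yaw 94.99 F [-0.1  0.  -0.4] w 35.8 gf 0.0
```

Call:
jog_arm([
  [[0.002,0,0],0,0.036],
  [[0.002,0,0],0,0.036],
  [[0.002,0,0],0,0.036],
  [[0,0,0],0,0.036],
  [[0,0,0],0,0.036],
])

```text
time_s: 23.45
ee_pos: [0.5756, -0.0265, 0.0073]
eef_rot: [-3.141, -0.0, 1.658]
force: [-0.1, -0.2, 1.2]
grip_width: 0.0359
grip_force: 0.5
```

Call:
jog_arm([
  [[0.001,0,0],0,0.036],
  [[0.001,0,0],0,0.036],
  [[0,0,0],0,0.036],
  [[0,0,0],0,0.036],
])

```text
time_s: 23.78
ee_pos: [0.5754, -0.0262, 0.0074]
eef_rot: [-3.141, 0.002, 1.657]
force: [-1.0, -13.1, -0.1]
grip_width: 0.0359
grip_force: 6.6
```

```bash
python3 -c "
from h import *
state()"
```

```text
t 23.78 tcp [575.4 -26.2   7.4] fence [-36.8 -92.7] yaw 94.95 F [ -1.  -13.1  -0.1] w 35.9 gf 6.6
```

Call:
jog_arm([
  [[-0.006,0,0],0,0.036],
  [[-0.01,0,0],0,0.036],
  [[0,0,-0.03],0,0.036],
  [[0,0,-0.035],0,0.036],
  [[0,0,-0.035],6.98,0.036],
  [[0,0,0],6.98,0.036],
  [[0,0,0],6.98,0.036],
  [[0,0,0],6.98,0.036],
  [[0,0,0],6.98,0.036],
  [[0,0,0],6.98,0.036],
  [[0,0,0],6.98,0.036],
  [[0,0,0],6.98,0.036],
])

```text
time_s: 24.78
ee_pos: [0.5769, -0.0409, 0.1073]
eef_rot: [-3.141, -0.0, 0.677]
force: [0.1, -0.7, 0.2]
grip_width: 0.0362
grip_force: 0.0
```

Call:
jog_arm([
  [[0,0,0],6.98,0.05],
  [[0,0,0],6.98,0.066],
  [[0,0,0],6.98,0.066],
  [[0,0,0],6.98,0.066],
  [[0,0,0],6.98,0.066],
  [[0,0,0],6.98,0.066],
  [[0,0,0],6.98,0.066],
  [[0,0,0],6.98,0.066],
  [[-0.04,0,0],0,0.066],
  [[-0.04,0,0],0,0.066],
  [[-0.04,0.005,0],0,0.066],
  [[0,0,0],0,0.066],
])

```text
time_s: 25.78
ee_pos: [0.4538, -0.0098, 0.1058]
eef_rot: [3.141, 0.006, -0.291]
force: [-1.1, -0.8, 0.7]
grip_width: 0.0662
grip_force: 0.0
```

```bash
python3 - <<'E'
from h import *
state(); rel(403.3,-279,30,-16.7)
for n in ("top","scene"):
    c=camera(n)
    if n=="top": cv2.imwrite("pics/t4.png",cv2.resize(cv2.cvtColor(c["image"][150:290,220:440],cv2.COLOR_RGB2BGR),None,fx=3.6,fy=3.6,interpolation=cv2.INTER_CUBIC))
    for r in rects(c,.012,.034,x=(.36,.66),y=(-.35,.2)): 
        if r[6]>50: print(n,np.round(r,1),tof(r).round(1))
E
```

```text
t 25.78 tcp [453.8  -9.8 105.8] fence [-156.7  -66.3] yaw -16.66 F [-1.1 -0.8  0.7] w 66.2 gf 0.0
turn 0.04 shift [ 28.9 272.3  75.8]
top [ 595.5  -76.9  313.9  100.   -84.5   22.3 1439. ] [ -21.1 -144.9]
top [ 501.5  145.6  124.2  118.9  -80.2   18.4 1073. ] [-96.2  84.7]
top [ 402.5 -280.4   70.5   51.1  -15.6   29.3  278. ] [-230.4 -331.6]
scene [ 503.1  145.4  123.6  119.2  -79.8   17.8 1358. ] [-94.6  84.3]
scene [ 597.7  -74.   317.1   99.7  -84.1   22.1 2195. ] [ -18.6 -142.2]
scene [ 403.9 -278.5   71.7   50.5  -16.5   28.8  499. ] [-228.9 -329.8]
```

View pics/t4.png

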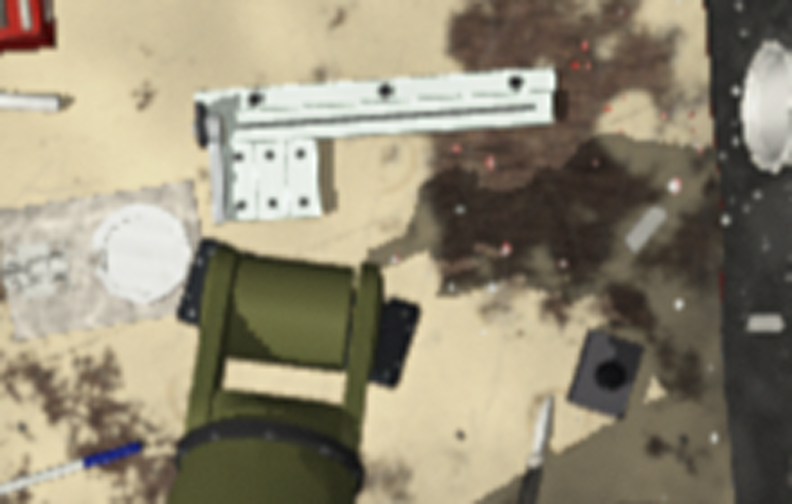

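Row closed and apparently flush (blanks at columns 240, 271, 303 against flag at 215). A quick numeric check of near ends while I travel to the keeper.

Call:
jog_arm([
  [[0.0041,0.0389,0],0,0.066],
  [[0.0041,0.0389,0],0,0.066],
  [[0.0041,0.0389,0],0,0.066],
  [[0.0041,0.0389,0],0,0.066],
  [[0.0041,0.0389,0],0,0.066],
  [[0.0041,0.0389,0],0,0.066],
  [[0.0041,0.0389,0],0,0.066],
  [[0,0,0],0,0.066],
  [[0,0,0],0,0.066],
])

```text
time_s: 26.63
ee_pos: [0.4099, -0.2823, 0.1073]
eef_rot: [-3.141, -0.0, -0.295]
force: [0.6, 0.4, 0.0]
grip_width: 0.066
grip_force: 0.0
```

```bash
cat >> h.py <<'E'
def ends():
    for n in ("top","scene"):
        c=camera(n); P=cloud(c)
        m=(P[...,2]>.013)&(P[...,2]<.034)&(P[...,0]>.5)&(P[...,0]<.6)&(P[...,1]<.08)&(P[...,1]>-.15)
        F=np.array([tof(q*1000) for q in P[m]])
        print(n,"near-end x per 7mm of y:",[(int(y),round(F[abs(F[:,1]-y)<3.5][:,0].min(),1)) for y in np.arange(-3.5,-150,-7) if (abs(F[:,1]-y)<3.5).sum()>5])
        print(" y extent at x -20,-35,-50,-65:",[np.round([F[abs(F[:,0]-x)<6][:,1].min()],1).tolist() for x in(-20,-35,-50,-65)])
E
python3 - <<'E'
from h import *
state(); rel(403,-279.3,8,-16.5); ends()
for n in ("top","scene"):
    c=camera(n)
    for r in rects(c,.024,.034,x=(.36,.5),y=(-.35,-.2)): print(n,np.round(r,1))
E
```

```text
t 26.63 tcp [ 409.9 -282.3  107.3] fence [-223.2 -334.1] yaw -16.9 F [0.6 0.4 0. ] w 66.0 gf 0.0
turn -0.4 shift [-7.5 -0.9 99.3]
top near-end x per 7mm of y: [(-3, np.float64(-71.5)), (-10, np.float64(-71.3)), (-17, np.float64(-68.7)), (-24, np.float64(-69.2)), (-31, np.float64(-69.5)), (-38, np.float64(-70.3)), (-45, np.float64(-70.7)), (-52, np.float64(-70.8)), (-59, np.float64(-71.7)), (-66, np.float64(-71.7)), (-73, np.float64(-72.2)), (-80, np.float64(-72.2)), (-87, np.float64(-70.1))]
 y extent at x -20,-35,-50,-65: [[-84.5], [-83.5], [-85.6], [-84.8]]
scene near-end x per 7mm of y: [(-3, np.float64(-68.3)), (-10, np.float64(-69.9)), (-17, np.float64(-68.7)), (-24, np.float64(-68.6)), (-31, np.float64(-69.1)), (-38, np.float64(-68.1)), (-45, np.float64(-68.9)), (-52, np.float64(-69.6)), (-59, np.float64(-68.9)), (-66, np.float64(-70.0)), (-73, np.float64(-70.4)), (-80, np.float64(-69.9))]
 y extent at x -20,-35,-50,-65: [[-84.3], [-83.3], [-84.4], [-83.5]]
scene [ 404.2 -278.3   71.1   50.1  -17.    29.5  429. ]
```

Call:
jog_arm([
  [[-0.0075,-0.001,0],-0.4,0.066],
  [[0,0,0.03],0,0.066],
  [[0,0,0.03],0,0.066],
  [[0,0,0.025],0,0.066],
  [[0,0,0.014],0,0.066],
  [[0,0,0],0,0.04],
  [[0,0,0],0,0.04],
  [[0,0,0],0,0.04],
  [[0,0,0],0,0.04],
  [[0,0,0],0,0.04],
  [[0,0,0],0,0.04],
], squeeze=30)

```text
time_s: 27.75
ee_pos: [0.4034, -0.277, 0.0096]
eef_rot: [3.141, -0.001, -0.284]
force: [-1.3, 2.9, 7.4]
grip_width: 0.0498
grip_force: 30.0
```

```bash
python3 -c "
from h import *
state(); rel(*fw(-120,-133),8,4.8)"
```

```text
t 27.75 tcp [ 403.4 -277.     9.6] fence [-229.3 -328.3] yaw -16.29 F [-1.3  2.9  7.4] w 49.8 gf 30.0
turn -21.09 shift [ 109.3 -195.3    1.6]
```

Call:
jog_arm([
  [[0,0,-0.0005],-5.3,0.04],
  [[0,0,0],-5.3,0.04],
  [[0,0,0],-5.3,0.04],
  [[0,0,0],-5.2,0.04],
  [[0.009,-0.016,0],0,0.04],
  [[0.0137,-0.0244,0],0,0.04],
  [[0.0137,-0.0244,0],0,0.04],
  [[0.0137,-0.0244,0],0,0.04],
  [[0.0137,-0.0244,0],0,0.04],
  [[0.0137,-0.0244,0],0,0.04],
  [[0.009,-0.016,0],0,0.04],
  [[0,0,0],0,0.04],
])

```text
time_s: 28.75
ee_pos: [0.4776, -0.1136, 0.0096]
eef_rot: [-3.141, -0.002, 0.086]
force: [2.3, 3.6, 1.3]
grip_width: 0.0499
grip_force: 30.0
```

```bash
python3 -c "
from h import *
state(); rel(*fw(-38,-133),8,4.8)"
```

```text
t 28.75 tcp [ 477.6 -113.6    9.6] fence [-141.7 -171.6] yaw 4.94 F [2.3 3.6 1.3] w 49.9 gf 30.0
turn 0.14 shift [103.7 -38.6   1.6]
```

Call:
jog_arm([
  [[0,-0.012,0],0.1,0.04],
  [[0,-0.015,0],0,0.04],
  [[0.01,-0.0116,0],0,0.04],
  [[0.02,0,0],0,0.04],
  [[0.02,0,0],0,0.04],
  [[0.02,0,0],0,0.04],
  [[0.015,0,0],0,0.04],
  [[0.01,0,0],0,0.04],
  [[0,0,0],0,0.04],
  [[0,0,0],0,0.04],
])

```text
time_s: 29.58
ee_pos: [0.5684, -0.0699, 0.0095]
eef_rot: [3.141, -0.002, 0.082]
force: [4.3, 0.8, 1.4]
grip_width: 0.0499
grip_force: 30.0
```

```bash
python3 -c "
from h import *
state()"
```

```text
t 29.58 tcp [568.4 -69.9   9.5] fence [ -47.5 -135.7] yaw 4.67 F [4.3 0.8 1.4] w 49.9 gf 30.0
```

Call:
jog_arm([
  [[0.004,0,0],0,0.04],
  [[0.003,0,0],0,0.04],
  [[0.002,0,0],0,0.04],
  [[0.001,0,0],0,0.04],
  [[0.001,0,0],0,0.04],
  [[0,0,0],0,0.04],
  [[0,0,0],0,0.04],
])

```text
time_s: 30.17
ee_pos: [0.5772, -0.0692, 0.0095]
eef_rot: [-3.141, 0.002, 0.082]
force: [-9.5, -1.7, 10.1]
grip_width: 0.0501
grip_force: 30.0
```

Call:
jog_arm([
  [[0.001,0,0],0,0.04],
  [[0.001,0,0],0,0.04],
  [[0,0,0],0,0.04],
  [[0,0,0],0,0.04],
])

```text
time_s: 30.5
ee_pos: [0.5792, -0.0691, 0.0095]
eef_rot: [-3.141, 0.002, 0.082]
force: [-10.1, -1.2, 11.0]
grip_width: 0.0501
grip_force: 30.0
```

```bash
python3 -c "
from h import *
state()"
```

```text
t 30.5 tcp [579.2 -69.1   9.5] fence [ -36.7 -135.8] yaw 4.67 F [-10.1  -1.2  11. ] w 50.1 gf 30.0
```

Call:
jog_arm([
  [[0.001,0,0],0,0.04],
  [[0.001,0,0],0,0.04],
  [[0,0,0],0,0.04],
  [[0,0,0],0,0.04],
])

```text
time_s: 30.83
ee_pos: [0.5812, -0.0689, 0.0095]
eef_rot: [-3.141, 0.002, 0.082]
force: [-8.4, -0.6, 9.6]
grip_width: 0.0497
grip_force: 30.0
```

Call:
jog_arm([
  [[0.001,0,0],0,0.04],
  [[0.001,0,0],0,0.04],
  [[0,0,0],0,0.04],
  [[0,0,0],0,0.04],
])

```text
time_s: 31.17
ee_pos: [0.5816, -0.0689, 0.0094]
eef_rot: [-3.141, 0.006, 0.082]
force: [-21.4, -1.6, 18.4]
grip_width: 0.0496
grip_force: 30.0
```

Call:
jog_arm([
  [[0,0,0],0,0.06],
  [[0,0,0],0,0.06],
  [[0,0,0],0,0.06],
  [[0,0,-0.025],0,0.06],
  [[0,0,-0.025],0,0.06],
  [[0,0,-0.025],0,0.06],
  [[0,0.022,0],0,0.036],
  [[0,0.022,0],-6.9,0.036],
  [[0,0,0],-6.9,0.036],
  [[0,0,0],-6.9,0.036],
  [[0,0,0],-6.9,0.036],
  [[0,0,0],-6.9,0.036],
])

```text
time_s: 32.17
ee_pos: [0.588, -0.1125, 0.0838]
eef_rot: [-3.141, 0.0, 0.69]
force: [-0.2, 0.5, -0.7]
grip_width: 0.0358
grip_force: 0.0
```

Call:
jog_arm([
  [[0,0,0],-6.95,0.036],
  [[0,0,0],-6.95,0.036],
  [[0,0,0],-6.95,0.036],
  [[0,0,0],-6.95,0.036],
  [[0,0,0],-6.95,0.036],
  [[0,0,0],-6.95,0.036],
  [[0,0,0],-6.95,0.036],
  [[0,0,0],-6.95,0.036],
  [[0,0,0],0,0.036],
  [[0,0,0],0,0.036],
])

```text
time_s: 33.0
ee_pos: [0.5881, -0.1124, 0.0838]
eef_rot: [-3.141, -0.0, 1.651]
force: [1.2, -0.6, -0.1]
grip_width: 0.0357
grip_force: 0.0
```

```bash
python3 - <<'E'
from h import *
state(); rel(*fw(-37,-180),9,94.8)
E
```

```text
t 33.0 tcp [ 588.1 -112.4   83.8] fence [ -31.4 -179.7] yaw 94.57 F [ 1.2 -0.6 -0.1] w 35.7 gf 0.0
turn -0.23 shift [-0.3 -5.6 74.8]
```

Call:
jog_arm([
  [[0,-0.0056,0.02],-0.2,0.036],
  [[0,0,0.03],0,0.036],
  [[0,0,0.025],0,0.036],
  [[0,0,0],0,0.036],
  [[0.006,0,0],0,0.036],
  [[0.005,0,0],0,0.036],
  [[0.005,0,0],0,0.036],
  [[0.005,0,0],0,0.036],
  [[0.005,0,0],0,0.036],
  [[0.004,0,0],0,0.036],
  [[0,0,0],0,0.036],
  [[0,0,0],0,0.036],
])

```text
time_s: 34.0
ee_pos: [0.5805, -0.0825, 0.0098]
eef_rot: [3.14, -0.0, 1.658]
force: [0.1, -0.2, -0.6]
grip_width: 0.0359
grip_force: 0.0
```

```bash
python3 -c "
from h import *
state()"
```

```text
t 34.0 tcp [580.5 -82.5   9.8] fence [ -36.5 -149.3] yaw 95.0 F [ 0.1 -0.2 -0.6] w 35.9 gf 0.0
```

Call:
jog_arm([
  [[0.003,0,0],0,0.036],
  [[0.002,0,0],0,0.036],
  [[0.001,0,0],0,0.036],
  [[0,0,0],0,0.036],
  [[0,0,0],0,0.036],
])

```text
time_s: 34.42
ee_pos: [0.58, -0.0775, 0.0097]
eef_rot: [3.14, 0.001, 1.658]
force: [0.2, -4.2, 4.0]
grip_width: 0.0356
grip_force: 2.4
```

Call:
jog_arm([
  [[0.001,0,0],0,0.036],
  [[0.001,0,0],0,0.036],
  [[0,0,0],0,0.036],
  [[0,0,0],0,0.036],
])

```text
time_s: 34.75
ee_pos: [0.5799, -0.0762, 0.0097]
eef_rot: [3.14, 0.002, 1.657]
force: [-0.1, -11.3, 3.9]
grip_width: 0.0357
grip_force: 5.0
```

```bash
python3 -c "
from h import *
state()"
```

```text
t 34.75 tcp [579.9 -76.2   9.7] fence [ -36.6 -142.9] yaw 94.96 F [ -0.1 -11.3   3.9] w 35.7 gf 5.0
```

Call:
jog_arm([
  [[0.001,0,0],0,0.036],
  [[0,0,0],0,0.036],
  [[0,0,0],0,0.036],
  [[-0.006,0,0],0,0.036],
  [[-0.01,0,0],0,0.036],
  [[0,0,-0.03],0,0.03],
  [[0,0,-0.035],0,0.03],
  [[0,-0.03,-0.035],0,0.03],
  [[0,-0.035,0],0,0.027],
  [[0,-0.035,0],0,0.027],
  [[0,-0.035,0],0,0.027],
  [[0,0,0],0,0.027],
])

```text
time_s: 35.75
ee_pos: [0.4441, -0.1013, 0.105]
eef_rot: [-3.139, -0.001, 1.657]
force: [-0.5, 0.5, 1.1]
grip_width: 0.0267
grip_force: 0.0
```

```bash
python3 - <<'E'
from h import *
state(); ends()
for n in ("top","scene"):
    c=camera(n)
    if n=="top": cv2.imwrite("pics/t5.png",cv2.resize(cv2.cvtColor(c["image"][160:260,250:390],cv2.COLOR_RGB2BGR),None,fx=5,fy=5,interpolation=cv2.INTER_CUBIC))
    for r in rects(c,.0265,.034,x=(.5,.6),y=(-.15,.2)): print(n,np.round(r,1),tof(r).round(1))
E
```

```text
t 35.75 tcp [ 444.1 -101.3  105. ] fence [-174.  -156.6] yaw 94.95 F [-0.5  0.5  1.1] w 26.7 gf 0.0
top near-end x per 7mm of y: [(-3, np.float64(-71.3)), (-10, np.float64(-71.3)), (-17, np.float64(-71.6)), (-24, np.float64(-69.1)), (-31, np.float64(-69.7)), (-38, np.float64(-70.4)), (-45, np.float64(-70.6)), (-52, np.float64(-71.2)), (-59, np.float64(-71.6)), (-66, np.float64(-72.0)), (-73, np.float64(-72.1)), (-80, np.float64(-69.5)), (-87, np.float64(-69.9)), (-94, np.float64(-70.8)), (-101, np.float64(-71.3)), (-108, np.float64(-70.9)), (-115, np.float64(-69.2)), (-122, np.float64(-69.6)), (-129, np.float64(-70.2)), (-136, np.float64(-69.8))]
 y extent at x -20,-35,-50,-65: [[-133.1], [-135.4], [-134.7], [-133.6]]
scene near-end x per 7mm of y: [(-3, np.float64(-68.2)), (-10, np.float64(-70.4)), (-17, np.float64(-66.8)), (-24, np.float64(-68.4)), (-31, np.float64(-69.0)), (-38, np.float64(-68.7)), (-45, np.float64(-69.2)), (-52, np.float64(-70.0)), (-59, np.float64(-67.8)), (-66, np.float64(-69.7)), (-73, np.float64(-70.4)), (-80, np.float64(-66.0)), (-87, np.float64(-68.5)), (-94, np.float64(-68.5)), (-101, np.float64(-69.4)), (-108, np.float64(-67.7)), (-115, np.float64(-68.5)), (-122, np.float64(-69.5)), (-129, np.float64(-68.4)), (-136, np.float64(-66.9))]
 y extent at x -20,-35,-50,-65: [[-133.5], [-134.2], [-133.3], [-133.9]]
top [565.6  70.2  65.6  11.7   6.7  30.5  53. ] [-38.6   4.2]
top [585.4 -27.8  29.2  16.2   0.9  29.7  30. ] [-27.1 -95.1]
top [570.1 -44.6  53.1  49.9   6.8  29.9 143. ] [ -43.7 -110.6]
scene [566.6  71.7  67.4  17.6   6.1  30.7 101. ] [-37.5   5.6]
scene [572.1 -42.6  56.   51.1   4.8  29.7 252. ] [ -41.5 -108.8]
```

View pics/t5.png

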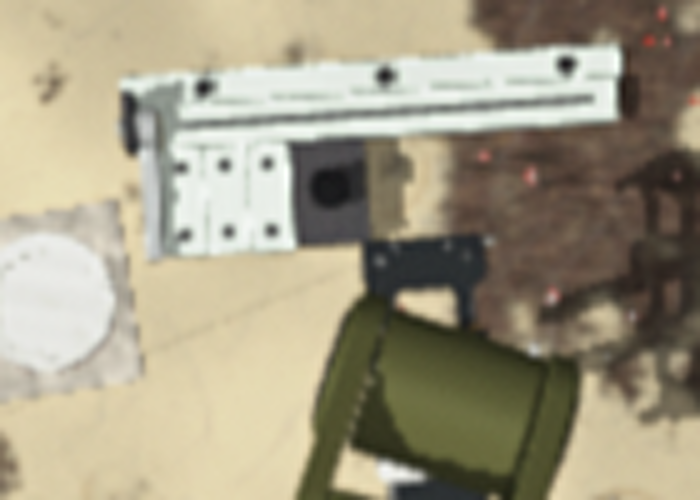

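Call:
jog_arm([
  [[0.029,0.0215,0],0,0],
  [[0.029,0.0215,0],0,0],
  [[0.0286,0.0215,0],0.15,0],
  [[0,0,0.03],0,0],
  [[0,0,0.035],0,0],
  [[0,0,0.03],0,0],
  [[0,0,0],0,0],
  [[0,0.008,0],0,0],
  [[0,0.007,0],0,0],
  [[0,0,0],0,0],
  [[0,0,0],0,0],
])

```text
time_s: 36.87
ee_pos: [0.5222, -0.0084, 0.0122]
eef_rot: [3.139, 0.0, 1.655]
force: [-0.4, 0.2, 0.8]
grip_width: 0.0005
grip_force: 0.0
```

```bash
python3 -c "
from h import *
state()"
```

```text
t 36.87 tcp [522.2  -8.4  12.2] fence [-88.4 -70.6] yaw 94.85 F [-0.4  0.2  0.8] w 0.5 gf 0.0
```

Call:
jog_arm([
  [[0,0.002,0],0,0],
  [[0,0.002,0],0,0],
  [[0,0.001,0],0,0],
  [[0,0,0],0,0],
  [[0,0,0],0,0],
])

```text
time_s: 37.28
ee_pos: [0.5257, -0.0079, 0.0107]
eef_rot: [3.142, 0.0, 1.655]
force: [-0.5, 0.8, 0.5]
grip_width: 0.0002
grip_force: 0.0
```

Call:
jog_arm([
  [[0,0.001,0],0,0],
  [[0,0.001,0],0,0],
  [[0,0,0],0,0],
  [[0,0,0],0,0],
])

```text
time_s: 37.62
ee_pos: [0.5276, -0.0077, 0.0105]
eef_rot: [-3.141, -0.0, 1.655]
force: [-1.5, 0.3, 0.6]
grip_width: 0.0004
grip_force: 0.8
```

```bash
python3 -c "
from h import *
state()"
```

```text
t 37.62 tcp [527.6  -7.7  10.5] fence [-83.  -70.3] yaw 94.85 F [-1.5  0.3  0.6] w 0.4 gf 0.8
```

Call:
jog_arm([
  [[0,0.001,0],0,0],
  [[0,0,0],0,0],
  [[0,0,0],0,0],
])

```text
time_s: 37.87
ee_pos: [0.5284, -0.0076, 0.0105]
eef_rot: [-3.141, -0.0, 1.655]
force: [-4.0, -0.0, 1.0]
grip_width: 0.0005
grip_force: 2.0
```

Call:
jog_arm([
  [[0,0.001,0],0,0],
  [[0,0,0],0,0],
  [[0,0,0],0,0],
])

```text
time_s: 38.12
ee_pos: [0.5288, -0.0076, 0.0104]
eef_rot: [-3.139, -0.0, 1.655]
force: [-8.8, -0.9, 5.8]
grip_width: 0.0006
grip_force: 4.7
```

Call:
jog_arm([
  [[0,0.001,0],0,0],
  [[0,0,0],0,0],
  [[0,-0.01,0],0,0],
  [[0,-0.02,0],0,0],
  [[0,-0.02,-0.03],0,0],
  [[0,-0.02,-0.035],0,0],
  [[-0.03,-0.02,-0.02],0,0],
  [[-0.035,0,0],0,0],
  [[-0.035,0,0],0,0],
  [[-0.035,0,0],0,0],
  [[-0.035,0,0],0,0],
  [[0,0,0],0,0],
])

```text
time_s: 39.12
ee_pos: [0.456, -0.1892, 0.096]
eef_rot: [3.14, 0.002, 1.652]
force: [-0.3, -0.2, -0.1]
grip_width: 0.0007
grip_force: 0.0
```

```bash
python3 - <<'E'
from h import *
state(); ends()
c=camera("top"); cv2.imwrite("pics/t6.png",cv2.resize(cv2.cvtColor(c["image"][165:245,255:385],cv2.COLOR_RGB2BGR),None,fx=6,fy=6,interpolation=cv2.INTER_CUBIC))
for n in ("top","scene"):
    c=camera(n)
    for r in rects(c,.0265,.034,x=(.5,.6),y=(-.15,.2)): print(n,np.round(r,1),tof(r).round(1))
E
```

```text
t 39.12 tcp [ 456.  -189.2   96. ] fence [-169.5 -245.2] yaw 94.64 F [-0.3 -0.2 -0.1] w 0.7 gf 0.0
top near-end x per 7mm of y: [(-3, np.float64(-71.4)), (-10, np.float64(-71.4)), (-17, np.float64(-69.1)), (-24, np.float64(-69.2)), (-31, np.float64(-69.5)), (-38, np.float64(-70.0)), (-45, np.float64(-70.6)), (-52, np.float64(-70.9)), (-59, np.float64(-68.2)), (-66, np.float64(-68.5)), (-73, np.float64(-69.2)), (-80, np.float64(-69.4)), (-87, np.float64(-70.7)), (-94, np.float64(-71.2)), (-101, np.float64(-70.9)), (-108, np.float64(-71.0)), (-115, np.float64(-71.3)), (-122, np.float64(-69.6)), (-129, np.float64(-70.3)), (-136, np.float64(-67.1))]
 y extent at x -20,-35,-50,-65: [[-132.8], [-135.4], [-134.5], [-133.6]]
scene near-end x per 7mm of y: [(-3, np.float64(-69.1)), (-10, np.float64(-69.2)), (-17, np.float64(-69.6)), (-24, np.float64(-69.1)), (-31, np.float64(-69.3)), (-38, np.float64(-69.2)), (-45, np.float64(-68.5)), (-52, np.float64(-68.8)), (-59, np.float64(-67.2)), (-66, np.float64(-69.0)), (-73, np.float64(-69.4)), (-80, np.float64(-62.8)), (-87, np.float64(-68.7)), (-94, np.float64(-68.6)), (-101, np.float64(-69.5)), (-108, np.float64(-68.4)), (-115, np.float64(-68.9)), (-122, np.float64(-68.7)), (-129, np.float64(-68.1)), (-136, np.float64(-67.1))]
 y extent at x -20,-35,-50,-65: [[-134.5], [-133.8], [-134.5], [-133.4]]
top [586.6  72.5  22.5  10.1   1.8  30.5  22. ] [-17.4   4.6]
top [571.  -44.3  58.3  48.6   1.1  30.  169. ] [ -42.8 -110.4]
top [552.6  68.4  38.9  10.2   1.5  31.   33. ] [-51.7   3.4]
scene [566.6  72.9  65.6  14.3   4.   30.5  99. ] [-37.3   6.7]
scene [572.6 -42.7  56.6  51.3   3.9  29.6 247. ] [ -41.1 -109. ]
```

View pics/t6.png

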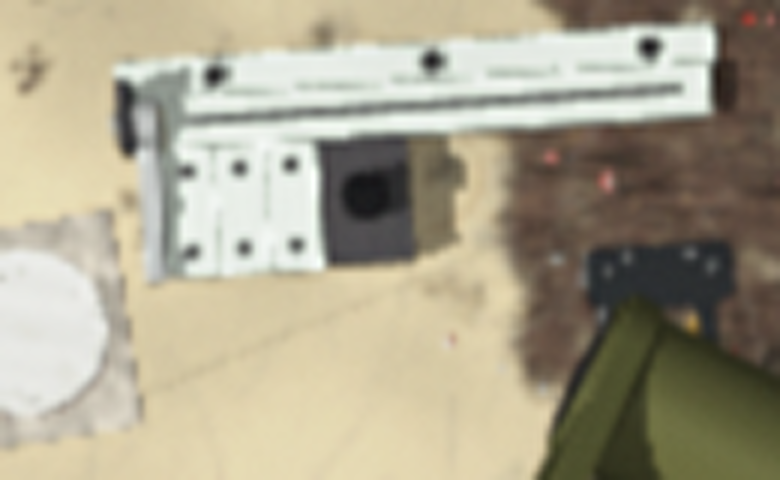

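The three blanks (columns 190, 240, 290) and the keeper (370) form a closed row. All are flush with the fence, and the flag is down at column 150.

```bash
python3 -c "
from h import *
print(hand_in())"
```

```text
the job is handed in; nothing more can be done
None
```

The job is handed in: the flag is down, all three blanks stand in a closed row flush against the fence, and the keeper is snug behind the last one. I checked this with contact forces and both cameras; the hand-in itself returned no verdict.

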